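# Fetch the sanding block from behind the spray can and the glue bottle

### The arm

A 6-joint arm with a two-finger parallel gripper is mounted at the origin on a cart in front of the work surface, level with it; the furniture and walls round the work are solid. World frame = base frame: x ahead of the robot, y to its left, z up, the work surface at z = 0. Lengths are in mm, angles in rad, forces in N, time in s.
With the tool pointing down it reaches from about 350 to 875 mm from the base axis. Payload 4.2 kg.
Tool frame: the origin (TCP) lies at the very end of the fingers, on their centre line; the grasp point (between the pads) lies 19 mm behind it; z points along the fingers, y is the direction in which the jaws open and shut (so a half turn about z gives the same grasp; the last joint's range is limited). The gripper opens to 85 mm and grips with 20 to 120 N. Pads are 22 mm wide; open, the fingers measure 114 mm over their backs; the gripper's body (76 mm by 85 mm) begins 54 mm behind the grasp point. The pads swing forward as they close: fully open they stand 13 mm farther back than shut.
Start: joints at [1.529, 0.385, 0.008, 0, -1.194, -0.259], TCP at [185.145, 596.926, 231.312] pointing down, gripper open.
Joint ranges: [-3.14, 3.14], [-1.21, 2.06], [-1.07, 1.41], [-3.16, 2.05], [-2.99, -0.16], [-3.1, 3.1]. Speed limits (rad/s): [2.79, 2.79, 3.14, 3.14, 3.14, 3.14].

### API

Orientations are given as a unit quaternion [x, y, z, w].
In Python, from bench import arm, optics, job gives the robot as it stands.
- The arm moves only by the tool send_rows, never from a script. Its argument "steps" is a list that holds one entry, the list of rows, each a list of 5 numbers: the shift along the tool's x, y, z in cm, then the turn about the tool's z in rad, then the opening, from 0 (shut) to 1 (fully open). A call has 1 to 10 rows; each row shifts and turns the pose as measured when the row begins, along the tool's axes as they then stand; what a row does not reach is not made up. A row lasts 1/12 s, in which the tool goes at most 41.7 mm and 7.16 degrees, less where a joint would pass 70% of its speed; a pose out of reach is approached as far as the arm can. A call with a gripper value outside its range is refused whole. The fingers move at their own pace and stop on an object; the grip force is fixed at half the most. Time passes only in rows, so rows that do not move let the fingers close. It gives the time, the measured TCP pose, the force and the opening at its end, in the units of the state.
- arm.read_state(): the state, without advancing time (a new reading comes with each control period).
- optics.get_image(name): name is "scene" or "top" or "wrist"; returns (picture, depth): 420x560x3 uint8, blue, green, red; 420x560 float32, mm along the optical axis (not along the pixel's ray), 0 where there is no reading.
- optics.get_calibration(name): a dict with "K" (3x3 intrinsics, pixels), "rvec" (rotation vector, rad) and "tvec" (3), from world to camera coordinates, as OpenCV has them; the wrist camera has in their place "hand_eye" (4x4, takes a point from camera to tool coordinates, whose origin is the TCP and whose axes are the flange's). Camera axes: x right, y down, z forward; pixel columns grow to the right and rows downward; lengths in mm; the calibration is good to about 2 mm. The wrist camera is an equidistant fisheye: a pixel r from the principal point sees the ray r / f radians off the axis. A picture is of the moment at which its call begins: read the wrist's pose just before it. get_calibration takes no time and is no camera call.
- job.job_done(): hands the job in, once; it reports no verdict.
The state is a dict: "clock": time; "joints": joint angles; "joint_vel": joint speeds; "joint_efforts": joint torques, N m; "position": TCP position; "ee_rot": TCP orientation; "contact_force": force on the tool from outside, world axes, zero at the start; "wrist_torque": the same for the moment, N m; "gripper_width": finger opening in mm.
Only numpy, scipy, OpenCV 4.12 (cv2) and the standard library are available. Lean on these libraries where they do the work, as an engineer would, in place of code of your own. Each camera call takes 0.05 s, during which the arm holds its last target. There are 200 camera calls.

### The job

The sanding block lies at the back of the wooden supply tray, behind the spray can and the glue bottle. First stand both of these on the rubber mat; while they are there, take the sanding block out and lay it flat on the middle of the hardwood piece, lengthwise along it; then put the spray can and the glue bottle back, each upright in exactly the place in the tray where it stood at the start. Knock nothing over and leave the hardwood piece and everything else on the bench where it lies.

Things in the scene. Friction and masses are not known exactly. Their poses are not given: they have to be found in the camera images.
- spray_can: printed aerosol can with a domed cap, standing upright in the front of the tray; 66 mm diameter, 210 mm tall; the cap, from 181 mm above its foot up, is 58 mm wide: grasp it there, from above, about 187 mm above the foot, so that the gripper clears the neighbour. 0.3 kg. Origin: centre of the underside; z up its axis. It may stand left or right of the bottle.
- glue_bottle: plain pale plastic glue bottle with a paper band and a black ribbed screw cap, standing upright in the front of the tray beside the can, about 7 mm from it; 60 mm diameter, 205 mm tall; the cap, 163 to 205 mm above its foot, is 52 mm wide and straight: grasp it there, from above. 0.3 kg. Origin: centre of the underside; z up its axis.
- sanding_block: brown cork sanding block, 62 x 116 x 34 mm (x, y, z), lying flat in the tray behind the can and the bottle, which stand 7 to 10 mm from it; 0.1 kg. Origin: centre of the underside, long axis y. Either way round will do.
- supply_tray: low open wooden tray fixed to the bench, outside 186 x 180 x 34 mm (x, y, z), walls and floor 6 mm: things in it stand 6 mm above the bench. Origin: centre of the underside; -x is its front, towards the robot. Can and bottle stand at x = -41 mm, y = +35 and -35 mm, the sanding block's centre at x = +30 mm, long axis along y, with 26 mm free behind it.
- rubber_mat: flat dark rubber mat, fixed to the bench, 150 x 240 x 6 mm (x, y, z), the side area where the can and the bottle are put for the time being. Origin: centre of the underside, long axis y; its top is 6 mm above the bench.
- hardwood_piece: dark red-brown hardwood off-cut lying flat and loose on the bench, 70 x 180 x 30 mm (x, y, z), the piece to be sanded. Origin: centre of the underside, long axis y; its top is 30 mm above the bench.
- pencil: flat red carpenter's pencil, 14 x 190 x 8 mm, lying along the hardwood piece, about 80 mm from its centre line; leave it alone. Origin: centre of the underside, long axis y.
- wedge: dark hardwood wedge, 40 x 120 x 30 mm, lying along the other side of the hardwood piece, about 115 mm from its centre line; leave it alone. Origin: centre of the underside, long axis y.
- tape_measure: yellow tape measure, 76 x 94 x 34 mm, lying near the front edge of the bench; leave it alone. Origin: centre of the underside.
- square_offcut: pale square-section wood off-cut, 45 x 140 x 45 mm, lying near the front edge of the bench; leave it alone. Origin: centre of the underside, long axis y.

How it is judged (in metres and radians):
On the way, in this order (a step that is already met when the one before it is completed fails the run):
1. the spray can and the glue bottle stand upright and released on the rubber mat, the sanding block still lying in its place in the tray (x of spray_can in the frame of rubber_mat between -0.07 and 0.07 m and y of spray_can in the frame of rubber_mat between -0.115 and 0.115 m and z of spray_can in the frame of rubber_mat between 0.002 and 0.01 m and angle between each of spray_can, glue_bottle's own z axis and vertical below 0.1 rad and linear speed of each of spray_can, glue_bottle below 0.02 m/s and angular speed of each of spray_can, glue_bottle below 0.2 rad/s and contact force between each of spray_can, glue_bottle and the fingers below 0.1 N and x of glue_bottle in the frame of rubber_mat between -0.07 and 0.07 m and y of glue_bottle in the frame of rubber_mat between -0.115 and 0.115 m and z of glue_bottle in the frame of rubber_mat between 0.002 and 0.01 m and x of sanding_block in the frame of supply_tray between 0.01 and 0.05 m and y of sanding_block in the frame of supply_tray between -0.02 and 0.02 m and z of sanding_block in the frame of supply_tray between 0.001 and 0.011 m), for 0.2 s.
2. the sanding block lies flat and released on the middle of the hardwood piece, lengthwise, while the can and the bottle still stand on the mat (x of spray_can in the frame of rubber_mat between -0.07 and 0.07 m and y of spray_can in the frame of rubber_mat between -0.115 and 0.115 m and z of spray_can in the frame of rubber_mat between 0.002 and 0.01 m and angle between each of spray_can, glue_bottle, sanding_block's own z axis and vertical below 0.1 rad and linear speed of each of spray_can, glue_bottle, sanding_block below 0.02 m/s and angular speed of each of spray_can, glue_bottle, sanding_block below 0.2 rad/s and contact force between each of spray_can, glue_bottle, sanding_block and the fingers below 0.1 N and x of glue_bottle in the frame of rubber_mat between -0.07 and 0.07 m and y of glue_bottle in the frame of rubber_mat between -0.115 and 0.115 m and z of glue_bottle in the frame of rubber_mat between 0.002 and 0.01 m and x of sanding_block in the frame of hardwood_piece between -0.015 and 0.015 m and y of sanding_block in the frame of hardwood_piece between -0.03 and 0.03 m and z of sanding_block in the frame of hardwood_piece between 0.025 and 0.035 m and angle between the y axis of sanding_block and the y axis of hardwood_piece, either way round below 0.2 rad), for 0.2 s.
At the end, for the whole second after the job is handed in: The sanding block lies flat on the hardwood piece, its centre within 15 mm across and 30 mm along of the piece's centre, lengthwise within 0.2 rad; the spray can and the glue bottle stand upright, each within 15 mm of where it stood at the start; all released and at rest (x of sanding_block in the frame of hardwood_piece between -0.015 and 0.015 m and y of sanding_block in the frame of hardwood_piece between -0.03 and 0.03 m and z of sanding_block in the frame of hardwood_piece between 0.025 and 0.035 m and angle between the y axis of sanding_block and the y axis of hardwood_piece, either way round below 0.2 rad and angle between each of sanding_block, spray_can, glue_bottle's own z axis and vertical below 0.1 rad and linear speed of each of sanding_block, spray_can, glue_bottle below 0.02 m/s and angular speed of each of sanding_block, spray_can, glue_bottle below 0.2 rad/s and contact force between each of sanding_block, spray_can, glue_bottle and the fingers below 0.1 N and distance of each of spray_can, glue_bottle from where it was at the start of the episode below 0.015 m); the robot touches nothing.
It fails at once if the spray can or the glue bottle is knocked over or laid down (angle between any of spray_can, glue_bottle's own z axis and vertical above 0.8 rad).
It fails at once if the hardwood piece is shifted by more than 30 mm (distance of hardwood_piece from where it was at the start of the episode above 0.03 m).
It fails at once if the pencil, the wedge, the tape measure or the pale square off-cut is shifted by more than 30 mm (distance of any of pencil, wedge, tape_measure, square_offcut from where it was at the start of the episode above 0.03 m).
It also fails if it takes over 112 s, if anything falls off the work surface, if the arm or the gripper's body presses on something with over 40 N, if the wrist force passes 120 N, or if a joint passes its speed limit or range.

## Working session

There is one attempt and no reset: what is moved stays moved. The work goes in short steps, Python scripts to look and compute and a tool call to move; the robot and the scene stay as the last step left them, time stands still between calls to the robot, and variables do not carry over. Pictures are saved under pics/ and viewed, about 12 in all and at most 16, crops included, and the job is handed in when it is done.

Besides the shell and the picture viewer there is one more tool, called after "Emit:" as name(argument=value, ...), one argument or row to a line, values as JSON. send_rows: Moves the arm, as the interface text tells. Its arguments: {"type":"object","properties":{"steps":{"type":"array","items":{"type":"array","items":{"type":"array","items":{"type":"number"}}}}},"required":["steps"]}

```bash
mkdir -p pics; ls
python3 - <<'E'
from bench import arm, optics, job
import cv2,numpy as np
print(arm.read_state())
for n in("top","scene"):
    p,d=optics.get_image(n); cv2.imwrite(f"pics/{n}0.png",p); np.save(f"pics/{n}0.npy",d)
    print(n,optics.get_calibration(n))
print(optics.get_calibration("wrist"))
E
```

```text
pics
{'clock': 0.0, 'joints': array([ 1.52860942e+00,  3.85555581e-01,  6.60279583e-03, -4.79483834e-04,
       -1.19399552e+00, -2.58608872e-01]), 'joint_vel': array([-0.00011366,  0.00011424,  0.00036   , -0.00030744, -0.00114209,
        0.00038019]), 'joint_efforts': array([-2.10558346e-04, -3.92282939e+01,  1.88401669e+01,  4.18632299e+00,
       -4.51522123e-03, -1.06094323e-06]), 'position': array([184.98374479, 596.37863184, 230.21605595]), 'ee_rot': array([ 9.88697686e-01, -1.49918903e-01, -1.05318091e-04,  1.09376066e-03]), 'contact_force': array([1.09469704, 0.21989028, 0.21022575]), 'wrist_torque': array([ 0.04244699, -0.02674686,  0.01506189]), 'gripper_width': 85.26745663078181}
top {'K': array([[474.68698314,   0.        , 283.24919278],
       [  0.        , 474.68698314, 207.78667043],
       [  0.        ,   0.        ,   1.        ]]), 'rvec': array([ 2.21420326, -2.18389944,  0.04842712]), 'tvec': array([   3.75415342,  540.20489985, 1214.33115419])}
scene {'K': array([[474.00417683,   0.        , 278.73776172],
       [  0.        , 474.00417683, 204.88414312],
       [  0.        ,   0.        ,   1.        ]]), 'rvec': array([ 2.23522562, -1.10856617,  0.41246965]), 'tvec': array([-347.92729776,  347.86254347, 1063.20251563])}
{'K': array([[325.1922621 ,   0.        , 282.07082466],
       [  0.        , 325.1922621 , 207.04856987],
       [  0.        ,   0.        ,   1.        ]]), 'hand_eye': array([[ 4.19579782e-04, -9.64584251e-01, -2.63774612e-01,
         6.66785788e+01],
       [ 9.99999071e-01,  7.46797448e-04, -1.14025252e-03,
         6.72061968e-02],
       [ 1.29685583e-03, -2.63773888e-01,  9.64583669e-01,
        -1.42767439e+02],
       [ 0.00000000e+00,  0.00000000e+00,  0.00000000e+00,
         1.00000000e+00]])}
```

View pics/top0.png

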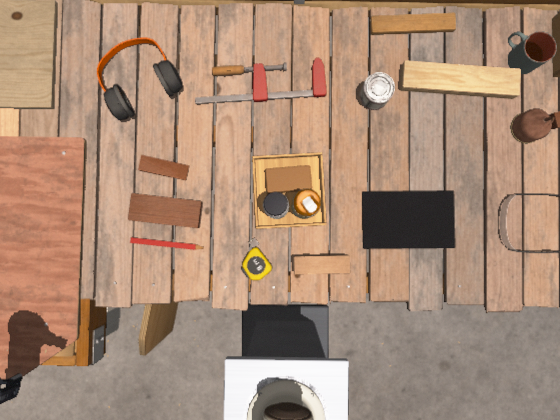

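View pics/scene0.png

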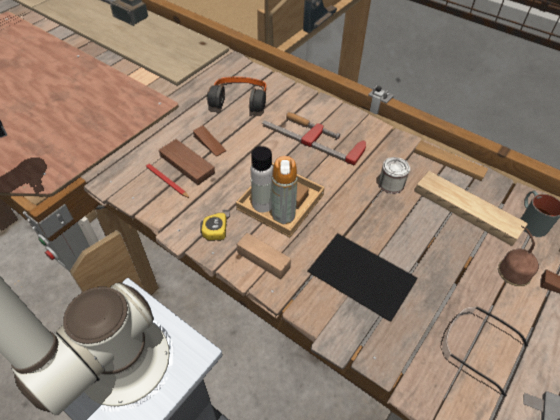

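The top view shows the tray at (288,190) with the black-capped bottle at (275,204), the orange-capped can at (308,203) and the cork block at (288,178). The mat is at (408,219), the hardwood piece at (165,210), the wedge at (163,167) and the pencil at (165,243). In both views image-left is +y.

```bash
cat > h.py <<'E'
import cv2,numpy as np
from bench import arm, optics
from scipy.spatial.transform import Rotation as R
def cam(n):
    c=optics.get_calibration(n); M=cv2.Rodrigues(c["rvec"])[0]
    return c["K"],M,-M.T@c["tvec"]
def ray(n,uv,z):
    K,M,o=cam(n); uv=np.atleast_2d(uv).astype(float)
    d=(M.T@np.linalg.inv(K)@np.c_[uv,np.ones(len(uv))].T).T
    return o+d*((z-o[2])/d[:,2])[:,None]
def blob(mask,box):
    m=np.zeros_like(mask); x0,y0,x1,y1=box; m[y0:y1,x0:x1]=mask[y0:y1,x0:x1]
    m=cv2.morphologyEx(m,cv2.MORPH_OPEN,np.ones((3,3),np.uint8))
    return max(cv2.findContours(m,cv2.RETR_EXTERNAL,cv2.CHAIN_APPROX_NONE)[0],key=cv2.contourArea)
def rect(n,cnt,z):
    P=ray(n,cnt[:,0,:],z)[:,:2].astype(np.float32); (c,s,a)=cv2.minAreaRect(P); return np.round(c,1),np.round(s,1),round(a,1)
def wray(uv,z,st):
    c=optics.get_calibration("wrist"); K=c["K"]; H=c["hand_eye"]
    x=(uv[0]-K[0,2])/K[0,0]; y=(uv[1]-K[1,2])/K[1,1]; r=np.hypot(x,y)
    d=np.array([np.sin(r)*x/r,np.sin(r)*y/r,np.cos(r)])
    T=R.from_quat(st["ee_rot"]).as_matrix()
    d=T@H[:3,:3]@d; o=st["position"]+T@H[:3,3]
    return o+d*(z-o[2])/d[2]
E
python3 - <<'E'
from h import *
p=cv2.imread("pics/top0.png"); d=np.load("pics/top0.npy")
hsv=cv2.cvtColor(p,cv2.COLOR_BGR2HSV)
K,M,o=cam("top"); print("cam",o)
v,u=np.mgrid[:420,:560]; X=np.stack([(u-K[0,2])/K[0,0]*d,(v-K[1,2])/K[1,1]*d,d],-1)
W=(X-optics.get_calibration("top")["tvec"])@M; z=W[...,2]
hm=lambda lo,hi:((z>lo)&(z<hi)&(d>0)).astype(np.uint8)*255
for nm,m,box,h in [("hard",hm(15,45),(118,190,212,230),30),("wedge",hm(12,45),(130,145,200,184),30),("mat",cv2.inRange(hsv,(0,0,0),(180,255,45)),(350,180,470,260),6),
 ("tray",hm(14,60),(240,145,335,235),34),("block",hm(28,55),(262,163,315,192),40),("can",hm(175,240),(285,180,330,225),205),("bot",hm(170,240),(255,180,296,225),205),
 ("square",hm(25,60),(285,245,360,285),45),("tape",hm(15,60),(235,240,275,285),34),("pencil",cv2.inRange(hsv,(0,150,60),(8,255,255)),(120,232,212,256),8)]:
    c=blob(m,box); k=np.zeros_like(m); cv2.drawContours(k,[c],-1,255,-1)
    print(nm,rect("top",c,h),"z",np.round(np.median(z[k>0]),1),"med",np.round(W[k>0].mean(0),1))
E
```

```text
cam [ 486.05621794   10.75850479 1236.9596546 ]
hard (array([529.7, 312.8]), array([182.3,  69.8]), 84.2) z 30.0 med [529.5 312.2  31.8]
wedge (array([643.4, 337.3]), array([88.6, 40.4]), 78.9) z 21.6 med [645.4 342.6  21.8]
mat (array([ 515.9, -311.6]), array([145.2, 235.8]), 0.8) z 6.5 med [ 514.5 -311.     9.9]
tray (array([613.6,  -0.8]), array([ 63.6, 115.1]), 5.6) z 40.1 med [ 6.133e+02 -3.000e-01  4.330e+01]
block (array([ 6.135e+02, -6.000e-01]), array([ 62. , 114.5]), 5.6) z 40.1 med [ 6.136e+02 -4.000e-01  4.340e+01]
can (array([544.9, -40.4]), array([56.7, 56.6]), 0.7) z 209.1 med [545.  -39.9 207.4]
bot (array([540.7,  28.1]), array([50.1, 50.1]), 0.8) z 211.1 med [540.8  28.3 212.6]
square (array([399.3, -86.4]), array([ 44.8, 137.7]), 0.8) z 45.3 med [399.4 -86.1  47.4]
tape (array([394.4,  81.2]), array([73.6, 68.2]), 40.5) z 32.2 med [395.5  78.1  39.2]
pencil (array([444.6, 320.6]), array([167.4,  13. ]), 84.6) z 7.8 med [445.  318.2  19.3]
```

Add to h.py:
```python
def plan(x,y,z,yaw=None,st=None):
    st=st or arm.read_state(); T=R.from_quat(st["ee_rot"]).as_matrix(); yw=np.degrees(np.arctan2(T[1,0],T[0,0]))
    print("pos",st["position"].round(1),"yaw",yw.round(2),"w",round(st["gripper_width"],1),"F",st["contact_force"].round(1),"t",round(st["clock"],2))
    print("delta tool cm",(T.T@(np.array([x,y,z])-st["position"])/10).round(2),"turn",None if yaw is None else round(np.radians(yw-yaw),3))
```

```text
(no output)
```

Emit:
send_rows(
  steps=[
    [[0,0,-0.8,0.12,1],[0,0,-0.8,0.12,1],[0,0,-0.8,0.12,1],[0,0,-0.8,0.12,1],[0,0,-0.8,0.12,1],[0,0,-0.8,0.12,1],[0,0,-0.8,0.12,1],[0,0,-0.8,0.12,1],[0,0,-0.8,0.12,1],[0,0,-0.8,0.12,1]],
  ],
)

```text
clock: 0.93
position: [183.8, 592.9, 303.9]
ee_rot: [0.715, -0.699, 0.006, 0.01]
contact_force: [-0.5, -0.1, 0.3]
gripper_width: 85.1
```

```bash
python3 -c "
from h import *
plan(545.4,-40.8,300,-84.6)"
```

```text
pos [183.8 592.9 303.9] yaw -88.77 w 85.1 F [-0.5 -0.1  0.3] t 0.93
delta tool cm [ 64.11 -34.79   1.56] turn -0.073
```

Emit:
send_rows(
  steps=[
    [[3.2,-1.7,0,-0.03,1],[3.2,-1.7,0,-0.03,1],[3.2,-1.7,0,0,1],[3.2,-1.7,0,0,1],[3.2,-1.7,0,0,1],[3.2,-1.7,0,0,1],[3.2,-1.7,0,0,1],[3.2,-1.7,0,0,1],[3.2,-1.7,0,0,1],[3.2,-1.7,0,0,1]],
  ],
)

```text
clock: 1.77
position: [378.3, 277.0, 304.7]
ee_rot: [0.738, -0.674, 0.006, 0.013]
contact_force: [1.2, -0.3, -0.3]
gripper_width: 85.4
```

```bash
python3 -c "
from h import *
plan(545.4,-40.8,300,-84.6)"
```

```text
pos [378.3 277.  304.7] yaw -84.81 w 85.4 F [ 1.2 -0.3 -0.3] t 1.77
delta tool cm [ 33.14 -13.78   1.18] turn -0.004
```

Emit:
send_rows(
  steps=[
    [[3.6,-1.5,0.1,0,1],[3.6,-1.5,0.1,0,1],[3.6,-1.5,0.1,0,1],[3.6,-1.5,0.1,0,1],[3.6,-1.5,0.1,0,1],[3.6,-1.5,0.1,0,1],[3.6,-1.5,0.1,0,1],[3.6,-1.5,0.1,0,1],[3.0,-1.2,0.1,0,1],[0,0,0,0,1]],
  ],
)

```text
clock: 2.6
position: [542.8, -49.7, 299.0]
ee_rot: [0.737, -0.676, 0.004, 0.015]
contact_force: [0.6, 0.4, -0.2]
gripper_width: 85.8
```

```bash
python3 -c "
from h import *
st=arm.read_state();plan(545.4,-40.8,300,-84.6,st); print(st['ee_rot'])
p,d=optics.get_image('wrist'); cv2.imwrite('pics/w1.png',p); print(wray((282,207.1),200,st))"
```

```text
pos [542.8 -49.7 299. ] yaw -85.03 w 85.8 F [ 0.6  0.4 -0.2] t 2.6
delta tool cm [-0.86 -0.33 -0.13] turn -0.008
[ 0.73691375 -0.67580666  0.00399149  0.01508499]
[541.48803231 -52.70122372 200.        ]
```

View pics/w1.png

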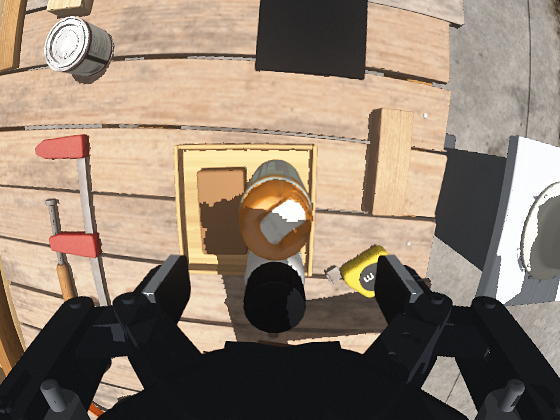

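The wrist view shows the orange can cap at about (278,218) and the black bottle cap at about (274,297), with the fingers below the centre on each side. I'll measure both caps here and check the tool tilt.

```bash
cat >> h.py <<'E'
def tilt(st=None):
    st=st or arm.read_state(); print("toolz",R.from_quat(st["ee_rot"]).as_matrix()[:,2].round(4))
E
python3 - <<'E'
from h import *
st=arm.read_state(); tilt(st)
p=cv2.imread("pics/w1.png"); hsv=cv2.cvtColor(p,cv2.COLOR_BGR2HSV)
for nm,m,box,z in [("can",cv2.inRange(hsv,(5,150,60),(20,255,255)),(225,165,330,268),195),("bot",cv2.inRange(hsv,(0,0,0),(180,255,40)),(235,255,312,334),211)]:
    c=blob(m,box); P=np.array([wray(q[0],z,st)[:2] for q in c],np.float32)
    print(nm,cv2.boundingRect(c),cv2.minEnclosingCircle(P))
plan(545.4,-40.8,260,-84.6)
E
```

```text
toolz [-0.0152 -0.0269 -0.9995]
can (239, 180, 73, 72) ((545.7454223632812, -39.151634216308594), 32.29557418823242)
bot (244, 262, 62, 71) ((540.9306030273438, 23.741077423095703), 33.818016052246094)
pos [541.9 -48.2 298.8] yaw -85.0 w 85.4 F [-0.  0.  0.] t 2.65
delta tool cm [-0.8  -0.48  3.86] turn -0.007
```

Emit:
send_rows(
  steps=[
    [[-0.4,-0.2,1,-0.007,1],[-0.4,-0.2,1,0,1],[0,0,1,0,1],[0,0,1,0,1],[0,0,1,0,1],[0,0,1,0,1],[0,0,1,0,1],[0,0,0,0,1]],
  ],
)

```text
clock: 3.32
position: [538.8, -31.1, 218.5]
ee_rot: [0.744, -0.668, 0.0, 0.017]
contact_force: [-0.6, 0.1, 0.3]
gripper_width: 85.3
```

```bash
python3 -c "
from h import *
tilt();plan(545.4,-40.5,174,-84.6)"
```

```text
toolz [-0.0222 -0.0247 -0.9994]
pos [538.8 -31.1 218.5] yaw -83.87 w 85.3 F [-0.6  0.1  0.3] t 3.32
delta tool cm [ 0.9  -0.66  4.46] turn 0.013
```

Emit:
send_rows(
  steps=[
    [[0,0,0,0,1],[0,0,0,0,1],[0,0,0,0,1]],
  ],
)

```text
clock: 3.57
position: [537.8, -27.8, 217.8]
ee_rot: [0.746, -0.666, -0.0, 0.017]
contact_force: [0.1, 0.6, -0.0]
gripper_width: 85.2
```

```bash
python3 -c "
from h import *
tilt();plan(545.4,-40.5,195,-84.6)"
```

```text
toolz [-0.0237 -0.0252 -0.9994]
pos [537.8 -27.8 217.8] yaw -83.54 w 85.2 F [ 0.1  0.6 -0. ] t 3.57
delta tool cm [ 1.29 -0.68  2.3 ] turn 0.019
```

Emit:
send_rows(
  steps=[
    [[0.6,-0.3,0.6,0.01,1],[0.6,-0.3,0.6,0,1],[0,0,0,0,1],[0,0,0,0,1]],
  ],
)

```text
clock: 3.9
position: [546.4, -39.9, 206.4]
ee_rot: [0.742, -0.67, 0.001, 0.016]
contact_force: [0.2, 0.9, -0.6]
gripper_width: 85.2
```

```bash
python3 -c "
from h import *
tilt();plan(545.4,-40.5,195,-84.6)"
```

```text
toolz [-0.0198 -0.0246 -0.9995]
pos [546.4 -39.9 206.4] yaw -84.11 w 85.2 F [ 0.2  0.9 -0.6] t 3.9
delta tool cm [0.03 0.08 1.15] turn 0.009
```

Emit:
send_rows(
  steps=[
    [[0,0,0.6,0.008,1],[0.1,0.1,0.6,0,1],[0,0,0.6,0,1],[0,0,0.6,0,1],[0,0,0.6,0,1],[0,0,0,0,1]],
  ],
)

```text
clock: 4.4
position: [544.4, -42.8, 172.9]
ee_rot: [0.739, -0.674, 0.001, 0.016]
contact_force: [-0.5, -0.5, 0.3]
gripper_width: 85.1
```

```bash
python3 -c "
from h import *
tilt();plan(545.4,-40.5,174,-84.6)"
```

```text
toolz [-0.0207 -0.0243 -0.9995]
pos [544.4 -42.8 172.9] yaw -84.74 w 85.1 F [-0.5 -0.5  0.3] t 4.4
delta tool cm [-0.22 -0.12 -0.12] turn -0.002
```

Emit:
send_rows(
  steps=[
    [[-0.2,-0.1,-0.1,0,0.8],[0,0,0,0,0.6],[0,0,0,0,0.4],[0,0,0,0,0],[0,0,0,0,0],[0,0,0,0,0]],
  ],
)

```text
clock: 4.9
position: [545.9, -40.1, 174.0]
ee_rot: [0.739, -0.674, 0.001, 0.016]
contact_force: [0.5, -0.2, -0.7]
gripper_width: 56.0
```

```bash
python3 -c "
from h import *
tilt();plan(545.4,-40.5,174,-84.6)"
```

```text
toolz [-0.0198 -0.0246 -0.9995]
pos [545.9 -40.1 174. ] yaw -84.68 w 56.0 F [ 0.5 -0.2 -0.7] t 4.9
delta tool cm [0.03 0.05 0.01] turn -0.001
```

Emit:
send_rows(
  steps=[
    [[0,0,0,0,0],[0,0,0,0,0],[0,0,-0.5,0,0],[0,0,-1,0,0],[0,0,-1,0,0],[0,0,-1,0,0],[0,0,-1,0,0],[0,0,-1,0,0],[0,0,-1,0,0],[0,0,0,0,0]],
  ],
)

```text
clock: 5.73
position: [543.9, -38.5, 241.9]
ee_rot: [0.738, -0.674, -0.003, 0.019]
contact_force: [1.3, -0.4, -2.9]
gripper_width: 56.2
```

```bash
python3 -c "
from h import *
tilt();plan(516,-370,245,-84.6)"
```

```text
toolz [-0.0293 -0.0236 -0.9993]
pos [543.9 -38.5 241.9] yaw -84.79 w 56.2 F [ 1.3 -0.4 -2.9] t 5.73
delta tool cm [32.76  5.78  0.55] turn -0.003
```

Emit:
send_rows(
  steps=[
    [[1,0.2,0,0,0],[2,0.4,0,0,0],[2.2,0.4,0,0,0],[2.2,0.4,0,0,0],[2.2,0.4,0,0,0],[2.2,0.4,0,0,0],[2.2,0.4,0,0,0],[2.2,0.4,0,0,0],[2.2,0.4,0,0,0],[2.2,0.4,0,0,0]],
  ],
)

```text
clock: 6.57
position: [518.6, -255.1, 241.8]
ee_rot: [0.74, -0.672, -0.009, 0.021]
contact_force: [0.5, 0.6, -2.3]
gripper_width: 56.0
```

```bash
python3 -c "
from h import *
tilt();plan(516,-370,245,-84.6)"
```

```text
toolz [-0.0412 -0.0184 -0.999 ]
pos [ 518.6 -255.1  241.8] yaw -84.46 w 56.0 F [ 0.5  0.6 -2.3] t 6.57
delta tool cm [11.41  1.37 -0.09] turn 0.003
```

Emit:
send_rows(
  steps=[
    [[2.2,0.3,0,0,0],[2.2,0.3,0,0,0],[2,0.3,0,0,0],[2,0.2,0,0,0],[1.4,0.1,0,0,0],[0.6,0,0,0,0],[0,0,0,0,0],[0,0,0,0,0]],
  ],
)

```text
clock: 7.23
position: [508.6, -371.1, 236.4]
ee_rot: [0.737, -0.675, -0.016, 0.023]
contact_force: [0.1, -0.1, -3.3]
gripper_width: 55.7
```

```bash
python3 -c "
from h import *
tilt();plan(516,-370,200,-84.6)"
```

```text
toolz [-0.0549 -0.0116 -0.9984]
pos [ 508.6 -371.1  236.4] yaw -84.99 w 55.7 F [ 0.1 -0.1 -3.3] t 7.23
delta tool cm [-0.07 -0.94  3.6 ] turn -0.007
```

Emit:
send_rows(
  steps=[
    [[0,-0.5,0.9,0,0],[0,-0.5,0.9,0,0],[0,-0.3,0.9,0,0],[0,0,0.9,0,0],[0,0,0.9,0,0],[0,0,0.6,0,0],[0,0,0.3,0,0],[0,0,0,0,0]],
  ],
)

```text
clock: 7.9
position: [520.6, -365.3, 174.9]
ee_rot: [0.739, -0.673, -0.018, 0.023]
contact_force: [-0.3, -0.1, -2.1]
gripper_width: 55.9
```

```bash
python3 -c "
from h import *
tilt();plan(522,-370,174.5,-84.6)"
```

```text
toolz [-0.0568 -0.0098 -0.9983]
pos [ 520.6 -365.3  174.9] yaw -84.62 w 55.9 F [-0.3 -0.1 -2.1] t 7.9
delta tool cm [ 0.48 -0.1   0.03] turn -0.0
```

Emit:
send_rows(
  steps=[
    [[0,0,0.15,0,0],[0,0,0,0,0],[0,0,0,0,0.7],[0,0,0,0,0.85],[0,0,0,0,1],[0,0,0,0,1],[0,0,0,0,1],[0,0,0,0,1]],
  ],
)

```text
clock: 8.57
position: [522.8, -367.8, 179.9]
ee_rot: [0.74, -0.673, -0.012, 0.022]
contact_force: [-0.3, 0.3, 0.7]
gripper_width: 85.4
```

```bash
python3 -c "
from h import *
tilt();plan(522,-370,174.5,-84.6)
p,d=optics.get_image('scene'); cv2.imwrite('pics/s1.png',cv2.resize(p[100:,200:],None,fx=1.8,fy=1.8))"
```

```text
toolz [-0.0472 -0.0171 -0.9987]
pos [ 522.8 -367.8  179.9] yaw -84.56 w 85.4 F [-0.3  0.3  0.7] t 8.57
delta tool cm [0.2  0.08 0.55] turn 0.001
```

View pics/s1.png

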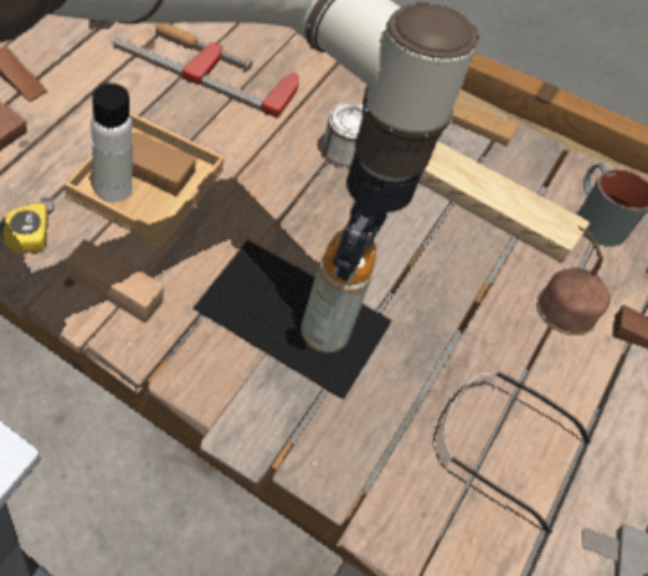

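The crop shows the can standing upright on the mat at (340,300) with the fingers open around its cap. The bottle at (112,145) and the cork block are undisturbed. Next I raise the arm and go to the bottle.

Emit:
send_rows(
  steps=[
    [[0,0,-0.6,0,1],[0,0,-1.2,0,1],[0,0,-1.5,0,1],[0,0,-1.5,0,1],[0,0,-1.5,0,1],[0,0,-1.5,0,1],[0,0,-0.6,0,1],[0,0,0,0,1]],
  ],
)

```text
clock: 9.28
position: [526.8, -366.3, 269.1]
ee_rot: [0.74, -0.673, -0.012, 0.023]
contact_force: [0.2, -0.2, -0.2]
gripper_width: 85.2
```

```bash
python3 -c "
from h import *
tilt();plan(540.5,27,260,-84.6)"
```

```text
toolz [-0.0485 -0.0172 -0.9987]
pos [ 526.8 -366.3  269.1] yaw -84.56 w 85.2 F [ 0.2 -0.2 -0.2] t 9.28
delta tool cm [-39.04  -5.11   0.17] turn 0.001
```

Emit:
send_rows(
  steps=[
    [[-2,-0.3,0,0,1],[-3,-0.4,0,0,1],[-3,-0.4,0,0,1],[-3,-0.4,0,0,1],[-3,-0.4,0,0,1],[-3,-0.4,0,0,1],[-3,-0.4,0,0,1],[-3,-0.4,0,0,1],[-3,-0.4,0,0,1],[-3,-0.4,0,0,1]],
  ],
)

```text
clock: 10.12
position: [535.1, -67.0, 255.3]
ee_rot: [0.735, -0.677, -0.017, 0.026]
contact_force: [1.4, 0.4, 0.0]
gripper_width: 85.3
```

```bash
python3 -c "
from h import *
tilt();plan(540.5,27,260,-84.6)"
```

```text
toolz [-0.0593 -0.0147 -0.9981]
pos [535.1 -67.  255.3] yaw -85.27 w 85.3 F [1.4 0.4 0. ] t 10.12
delta tool cm [-9.32 -1.28 -0.64] turn -0.012
```

Emit:
send_rows(
  steps=[
    [[-3.2,-0.5,-0.2,-0.01,1],[-3,-0.4,-0.2,0,1],[-2,-0.2,-0.1,0,1],[-1,-0.1,0,0,1],[0,0,0,0,1],[0,0,0,0,1]],
  ],
)

```text
clock: 10.62
position: [536.1, 35.0, 254.3]
ee_rot: [0.741, -0.671, -0.02, 0.028]
contact_force: [-0.0, 0.5, -0.0]
gripper_width: 85.3
```

```bash
python3 -c "
from h import *
st=arm.read_state();tilt(st);plan(539.5,27,220,-84.6,st)
p,d=optics.get_image('wrist'); cv2.imwrite('pics/w2.png',p)
hsv=cv2.cvtColor(p,cv2.COLOR_BGR2HSV); m=cv2.inRange(hsv,(0,0,0),(180,255,45))
for z in (211,):
    c=blob(m,(225,150,345,280)); P=np.array([wray(q[0],z,st)[:2] for q in c],np.float32); print(cv2.boundingRect(c),cv2.minEnclosingCircle(P),cv2.minAreaRect(P))"
```

```text
toolz [-0.0667 -0.0154 -0.9977]
pos [536.1  35.  254.3] yaw -84.27 w 85.3 F [-0.   0.5 -0. ] t 10.62
delta tool cm [ 0.8  -0.49  3.41] turn 0.006
(228, 211, 82, 53) ((541.6202392578125, 31.76386260986328), 25.419803619384766) ((543.6768798828125, 40.75560760498047), (29.677242279052734, 50.8363151550293), 77.11661529541016)
```

View pics/w2.png

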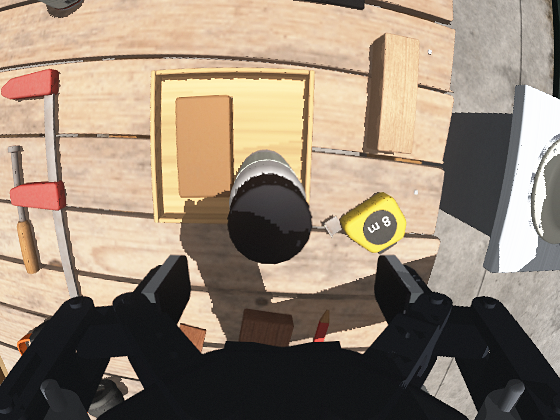

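The wrist view shows the bottle cap at about (270,218), between the fingers and slightly ahead of them, with the block at (204,147) untouched. Aligning and descending.

Emit:
send_rows(
  steps=[
    [[0.2,-0.3,1,0.006,1],[0.2,-0.2,1,0,1],[0.1,0,1,0,1],[0,0,0.6,0,1],[0,0,0,0,1],[0,0,0,0,1]],
  ],
)

```text
clock: 11.17
position: [538.5, 22.7, 212.3]
ee_rot: [0.735, -0.677, -0.021, 0.03]
contact_force: [0.0, -1.6, 0.9]
gripper_width: 86.0
```

```bash
python3 -c "
from h import *
tilt();plan(540,29.5,172,-84.6)"
```

```text
toolz [-0.071  -0.016  -0.9973]
pos [538.5  22.7 212.3] yaw -85.22 w 86.0 F [ 0.  -1.6  0.9] t 11.17
delta tool cm [-0.71 -0.49  4.  ] turn -0.011
```

Emit:
send_rows(
  steps=[
    [[-0.5,-0.4,0.6,-0.01,1],[-0.2,-0.1,0.7,0,1],[0,0,0.8,0,1],[0,0,0.8,0,1],[0,0,0.5,0,1],[0,0,0,0,1]],
  ],
)

```text
clock: 11.67
position: [541.3, 29.9, 174.7]
ee_rot: [0.739, -0.673, -0.021, 0.029]
contact_force: [-0.1, 1.0, -0.0]
gripper_width: 85.4
```

```bash
python3 -c "
from h import *
tilt();plan(540,29.5,172,-84.6);print(arm.read_state()['joints'].round(4))"
```

```text
toolz [-0.0699 -0.0157 -0.9974]
pos [541.3  29.9 174.7] yaw -84.63 w 85.4 F [-0.1  1.  -0. ] t 11.67
delta tool cm [0.03 0.11 0.28] turn -0.0
[ 0.3491  0.3287 -0.2263 -0.0104 -1.087  -0.2505]
```

Emit:
send_rows(
  steps=[
    [[0,0.1,0.2,0,0.8],[0,0,0,0,0.6],[0,0,0,0,0.4],[0,0,0,0,0],[0,0,0,0,0],[0,0,0,0,0],[0,0,0,0,0]],
  ],
)

```text
clock: 12.25
position: [540.9, 30.1, 173.2]
ee_rot: [0.739, -0.673, -0.02, 0.028]
contact_force: [-0.2, -0.1, -0.1]
gripper_width: 51.1
```

```bash
python3 -c "
from h import *
tilt();plan(540,29.5,172,-84.6)"
```

```text
toolz [-0.067  -0.0151 -0.9976]
pos [540.9  30.1 173.2] yaw -84.59 w 51.1 F [-0.2 -0.1 -0.1] t 12.25
delta tool cm [0.05 0.08 0.13] turn 0.0
```

Emit:
send_rows(
  steps=[
    [[0,0,-0.5,0,0],[0,0,-1.2,0,0],[0,0,-1.5,0,0],[0,0,-1.5,0,0],[0,0,-1.5,0,0],[0,0,-1,0,0]],
  ],
)

```text
clock: 12.75
position: [540.8, 30.5, 242.4]
ee_rot: [0.738, -0.673, -0.026, 0.035]
contact_force: [0.1, 0.1, -2.5]
gripper_width: 51.5
```

```bash
python3 -c "
from h import *
tilt();plan(530,-250,250,-84.6)"
```

```text
toolz [-0.0848 -0.0171 -0.9963]
pos [540.8  30.5 242.4] yaw -84.71 w 51.5 F [ 0.1  0.1 -2.5] t 12.75
delta tool cm [27.83  3.69 -0.19] turn -0.002
```

Emit:
send_rows(
  steps=[
    [[2,0.3,0,0,0],[3.5,0.5,0,0,0],[3.8,0.5,-0.1,0,0],[3.8,0.5,-0.1,0,0],[3.8,0.5,-0.1,0,0],[3.8,0.5,-0.1,0,0],[3,0.4,0,0,0],[2,0.2,0,0,0],[0,0,0,0,0],[0,0,0,0,0]],
  ],
)

```text
clock: 13.58
position: [529.3, -237.2, 251.6]
ee_rot: [0.739, -0.672, -0.029, 0.034]
contact_force: [0.6, 0.3, -3.2]
gripper_width: 51.2
```

```bash
python3 -c "
from h import *
tilt();plan(530,-250,200,-84.6)"
```

```text
toolz [-0.0884 -0.0108 -0.996 ]
pos [ 529.3 -237.2  251.6] yaw -84.55 w 51.2 F [ 0.6  0.3 -3.2] t 13.58
delta tool cm [ 1.27 -0.41  5.14] turn 0.001
```

Emit:
send_rows(
  steps=[
    [[0.2,0,1.2,0,0],[0.2,0,1.5,0,0],[0,0,1.5,0,0],[0,0,1.2,0,0],[0,0,0.8,0,0],[0,0,0.4,0,0],[0,0,0.2,0,0],[0,0,0,0,0]],
  ],
)

```text
clock: 14.25
position: [523.1, -236.8, 180.9]
ee_rot: [0.74, -0.671, -0.031, 0.033]
contact_force: [-0.8, 0.6, -3.6]
gripper_width: 51.3
```

```bash
python3 -c "
from h import *
tilt();plan(530,-250,174,-84.6)"
```

```text
toolz [-0.0904 -0.0082 -0.9959]
pos [ 523.1 -236.8  180.9] yaw -84.33 w 51.3 F [-0.8  0.6 -3.6] t 14.25
delta tool cm [ 1.38 -0.61  0.63] turn 0.005
```

Emit:
send_rows(
  steps=[
    [[0,0,0.3,0,0],[0,0,0.2,0,0],[0,0,0.2,0,0],[0,0,0,0,0]],
  ],
)

```text
clock: 14.58
position: [524.0, -236.5, 175.4]
ee_rot: [0.741, -0.67, -0.029, 0.032]
contact_force: [-1.1, -0.2, -2.9]
gripper_width: 51.0
```

```bash
python3 -c "
from h import *
tilt();plan(530,-250,174,-84.6)
p,d=optics.get_image('scene'); cv2.imwrite('pics/s2.png',cv2.resize(p[180:340,270:450],None,fx=3,fy=3))"
```

```text
toolz [-0.0862 -0.0094 -0.9962]
pos [ 524.  -236.5  175.4] yaw -84.25 w 51.0 F [-1.1 -0.2 -2.9] t 14.58
delta tool cm [ 1.4  -0.47  0.1 ] turn 0.006
```

View pics/s2.png

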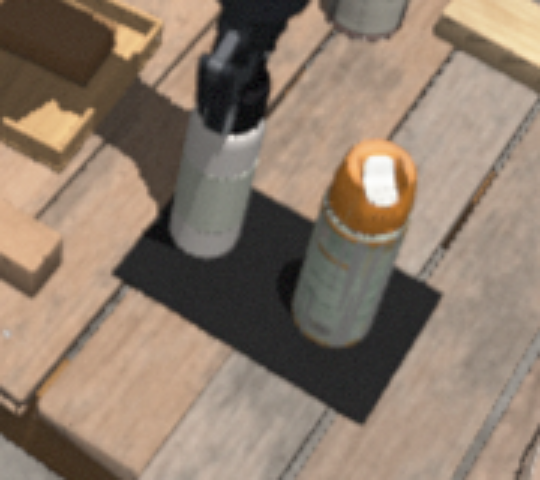

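```bash
python3 -c "
from h import *
f=lambda a,b:(270+a/3,180+b/3)
print(ray('scene',[f(208,238),f(115,270),f(255,185),f(440,295),f(362,422),f(335,325)],6).round(0))"
```

```text
[[ 518. -243.    6.]
 [ 442. -197.    6.]
 [ 591. -246.    6.]
 [ 588. -429.    6.]
 [ 445. -432.    6.]
 [ 509. -372.    6.]]
```

Ray-casting puts the bottle foot at (518,-243) and the can at (509,-372). Both are well inside the mat, since the apparent corner was hidden by the bottle. I'll lower the last 2 mm and release.

Emit:
send_rows(
  steps=[
    [[0,0,0.25,0,0],[0,0,0.1,0,0],[0,0,0,0,0.65],[0,0,0,0,0.75],[0,0,0,0,0.9],[0,0,0,0,1],[0,0,0,0,1],[0,0,0,0,1]],
  ],
)

```text
clock: 15.3
position: [526.2, -238.1, 176.3]
ee_rot: [0.741, -0.67, -0.025, 0.031]
contact_force: [0.3, 0.3, 0.1]
gripper_width: 85.5
```

```bash
python3 -c "
from h import *
tilt();plan(530,-250,174,-84.6)"
```

```text
toolz [-0.0783 -0.0134 -0.9968]
pos [ 526.2 -238.1  176.3] yaw -84.19 w 85.5 F [0.3 0.3 0.1] t 15.3
delta tool cm [ 1.22 -0.28  0.22] turn 0.007
```

Emit:
send_rows(
  steps=[
    [[0,0,-0.8,0,1],[0,0,-1.5,0,1],[0,0,-2.5,0,1],[0,0,-3,0,1],[0,0,-1.5,0,1],[0,0,0,0,1]],
  ],
)

```text
clock: 15.8
position: [533.2, -237.1, 274.1]
ee_rot: [0.741, -0.67, -0.026, 0.032]
contact_force: [0.6, -0.5, 0.2]
gripper_width: 85.1
```

```bash
python3 -c "
from h import *
tilt();plan(610,0,255,-84.6)"
```

```text
toolz [-0.0814 -0.0139 -0.9966]
pos [ 533.2 -237.1  274.1] yaw -84.19 w 85.1 F [ 0.6 -0.5  0.2] t 15.8
delta tool cm [-22.82 -10.15   0.95] turn 0.007
```

Emit:
send_rows(
  steps=[
    [[-2.5,-1,0,0.007,1],[-3.8,-1.5,0,0,1],[-3.8,-1.5,0,0,1],[-3.8,-1.5,0,0,1],[-3.8,-1.5,0,0,1],[-2.5,-1,0,0,1],[0,0,0,0,1],[0,0,0,0,1]],
  ],
)

```text
clock: 16.47
position: [594.6, -20.9, 263.5]
ee_rot: [0.737, -0.675, -0.026, 0.033]
contact_force: [0.0, -0.3, -0.1]
gripper_width: 85.2
```

```bash
python3 -c "
from h import *
tilt();plan(610,0,255,-84.6)"
```

```text
toolz [-0.0824 -0.0134 -0.9965]
pos [594.6 -20.9 263.5] yaw -84.92 w 85.2 F [ 0.  -0.3 -0.1] t 16.47
delta tool cm [-1.95 -1.78  0.69] turn -0.006
```

Emit:
send_rows(
  steps=[
    [[0,-2.5,0,0,1],[0,-2.5,0,0,1],[0,-2.5,0,0,1],[0,-2.5,0,0,1],[0,0,0,0,1],[0,0,0,0,1]],
  ],
)

```text
clock: 16.97
position: [693.9, -16.8, 251.3]
ee_rot: [0.736, -0.676, -0.028, 0.035]
contact_force: [-0.1, -0.2, 0.5]
gripper_width: 85.3
```

```bash
python3 -c "
from h import *
tilt();plan(610,0,255,-84.6)"
```

```text
toolz [-0.0894 -0.0136 -0.9959]
pos [693.9 -16.8 251.3] yaw -85.13 w 85.3 F [-0.1 -0.2  0.5] t 16.97
delta tool cm [-2.38  8.22  0.36] turn -0.009
```

Emit:
send_rows(
  steps=[
    [[0,2.5,0,0,1],[0,2.5,0,0,1],[0,2.5,0,0,1],[0,2.5,0,0,1],[0,0,0,0,1],[0,0,0,0,1]],
  ],
)

```text
clock: 17.47
position: [584.7, -31.5, 255.7]
ee_rot: [0.733, -0.678, -0.032, 0.039]
contact_force: [-0.1, 0.5, 1.5]
gripper_width: 85.2
```

```bash
python3 -c "
from h import *
tilt();plan(610,0,255,-84.6)"
```

```text
toolz [-0.0994 -0.0141 -0.9949]
pos [584.7 -31.5 255.7] yaw -85.55 w 85.2 F [-0.1  0.5  1.5] t 17.47
delta tool cm [-2.95 -2.76 -0.22] turn -0.017
```

Emit:
send_rows(
  steps=[
    [[0,0,-4,0,1],[0,0,-4,0,1],[0,0,-4,0,1],[0,0,0,0,1],[0,0,0,0,1]],
  ],
)

```text
clock: 17.88
position: [592.4, -33.5, 376.7]
ee_rot: [0.731, -0.68, -0.035, 0.043]
contact_force: [-0.4, -0.4, -1.9]
gripper_width: 85.1
```

```bash
python3 -c "
from h import *
tilt();plan(610,0,255,-84.6)"
```

```text
toolz [-0.1099 -0.0152 -0.9938]
pos [592.4 -33.5 376.7] yaw -85.79 w 85.1 F [-0.4 -0.4 -1.9] t 17.88
delta tool cm [-3.3  -3.33 11.85] turn -0.021
```

Emit:
send_rows(
  steps=[
    [[0,0,4,0,1],[0,0,4,0,1],[0,0,4,0,1],[0,0,0,0,1],[0,0,0,0,1]],
  ],
)

```text
clock: 18.3
position: [580.1, -37.9, 255.4]
ee_rot: [0.731, -0.681, -0.032, 0.041]
contact_force: [1.1, -0.3, 2.0]
gripper_width: 85.0
```

```bash
python3 -c "
from h import *
tilt();plan(610,0,255,-84.6)"
```

```text
toolz [-0.1022 -0.0156 -0.9946]
pos [580.1 -37.9 255.4] yaw -85.94 w 85.0 F [ 1.1 -0.3  2. ] t 18.3
delta tool cm [-3.57 -3.23 -0.32] turn -0.023
```

Emit:
send_rows(
  steps=[
    [[0,0,0,0,1],[0,0,0,0,1],[0,0,0,0,1],[0,0,0,0,1],[0,0,0,0,1],[0,0,0,0,1]],
  ],
)

```text
clock: 18.8
position: [586.7, -37.8, 265.0]
ee_rot: [0.731, -0.681, -0.026, 0.035]
contact_force: [-0.1, -0.3, -0.7]
gripper_width: 85.5
```

```bash
python3 -c "
from h import *
tilt();plan(610,0,255,-84.6)"
```

```text
toolz [-0.0851 -0.0151 -0.9963]
pos [586.7 -37.8 265. ] yaw -85.91 w 85.5 F [-0.1 -0.3 -0.7] t 18.8
delta tool cm [-3.62 -2.66  0.74] turn -0.023
```

Fast descents followed by holds reduce the tilt, while slow lifts leave it almost unchanged. I'll use that to bring the tool back upright.

Emit:
send_rows(
  steps=[
    [[0,0,-1,0,1],[0,0,-1.5,0,1],[0,0,-1.5,0,1],[0,0,-1.5,0,1],[0,0,-1.5,0,1],[0,0,-1.5,0,1],[0,0,-1.5,0,1],[0,0,-1.5,0,1],[0,0,-1,0,1],[0,0,-0.5,0,1]],
  ],
)

```text
clock: 19.63
position: [598.3, -36.3, 410.3]
ee_rot: [0.731, -0.681, -0.023, 0.032]
contact_force: [-0.1, 0.1, 0.3]
gripper_width: 85.5
```

```bash
python3 -c "
from h import *
tilt();plan(610,0,255,-84.6)"
```

```text
toolz [-0.0764 -0.0159 -0.9969]
pos [598.3 -36.3 410.3] yaw -85.89 w 85.5 F [-0.1  0.1  0.3] t 19.63
delta tool cm [-3.69 -2.63 15.34] turn -0.023
```

Emit:
send_rows(
  steps=[
    [[0,0,4,0,1],[0,0,4,0,1],[0,0,4,0,1],[0,0,0,0,1],[0,0,0,0,1],[0,0,0,0,1],[0,0,0,0,1],[0,0,0,0,1],[0,0,0,0,1],[0,0,0,0,1]],
  ],
)

```text
clock: 20.47
position: [596.9, -38.5, 305.6]
ee_rot: [0.732, -0.681, -0.011, 0.021]
contact_force: [0.2, -0.9, 0.2]
gripper_width: 85.1
```

```bash
python3 -c "
from h import *
tilt();plan(610,0,255,-84.6)"
```

```text
toolz [-0.045  -0.0153 -0.9989]
pos [596.9 -38.5 305.6] yaw -85.86 w 85.1 F [ 0.2 -0.9  0.2] t 20.47
delta tool cm [-3.81 -1.81  4.93] turn -0.022
```

Emit:
send_rows(
  steps=[
    [[0,0,-1,0,1],[0,0,-1.5,0,1],[0,0,-1.5,0,1],[0,0,-1.5,0,1],[0,0,-1.5,0,1],[0,0,-1.5,0,1],[0,0,-1.5,0,1],[0,0,-1,0,1],[0,0,-0.5,0,1]],
  ],
)

```text
clock: 21.22
position: [602.9, -37.3, 437.0]
ee_rot: [0.732, -0.681, -0.007, 0.017]
contact_force: [-0.5, -0.6, 0.0]
gripper_width: 85.5
```

Emit:
send_rows(
  steps=[
    [[0,0,4,-0.02,1],[0,0,4,0,1],[0,0,4,0,1],[0,0,0,0,1],[0,0,0,0,1],[0,0,0,0,1],[0,0,0,0,1],[0,0,0,0,1],[0,0,0,0,1],[0,0,0,0,1]],
  ],
)

```text
clock: 22.05
position: [606.7, -39.7, 333.5]
ee_rot: [0.739, -0.674, 0.005, 0.005]
contact_force: [0.6, -0.5, 0.7]
gripper_width: 85.0
```

```bash
python3 -c "
from h import *
st=arm.read_state();tilt(st);plan(613.5,-0.5,150,-84.5,st)
p,d=optics.get_image('wrist'); cv2.imwrite('pics/w3.png',p)
q,d=optics.get_image('scene'); cv2.imwrite('pics/s3.png',q)
hsv=cv2.cvtColor(p,cv2.COLOR_BGR2HSV); m=cv2.inRange(hsv,(5,120,70),(14,190,220))
cv2.imwrite('pics/m3.png',np.hstack([p[:,:400],cv2.cvtColor(m,8)[:,:400]]))"
```

```text
toolz [ 6.000e-04 -1.480e-02 -9.999e-01]
pos [606.7 -39.7 333.5] yaw -84.68 w 85.0 F [ 0.6 -0.5  0.7] t 22.05
delta tool cm [-4.11 -1.06 18.29] turn -0.003
```

View pics/m3.png

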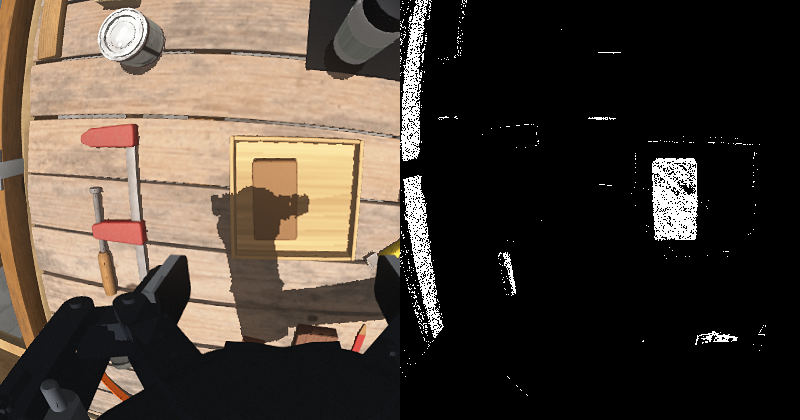

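The mask isolates the cork block at about (252–297, 158–240), and the tilt is back to about 0.015. Measuring the block from here.

```bash
python3 -c "
from h import *
st=arm.read_state()
hsv=cv2.cvtColor(cv2.imread('pics/w3.png'),cv2.COLOR_BGR2HSV); m=cv2.inRange(hsv,(5,110,50),(15,200,220))
m=cv2.morphologyEx(m,cv2.MORPH_CLOSE,np.ones((5,5),np.uint8))
c=blob(m,(240,150,310,250)); P=np.array([wray(q[0],40,st)[:2] for q in c],np.float32); print(cv2.boundingRect(c),cv2.minAreaRect(P))
q=cv2.imread('pics/s3.png'); cv2.imwrite('pics/s3c.png',cv2.resize(q[150:340,220:450],None,fx=2.5,fy=2.5))"
```

```text
(240, 158, 69, 92) ((613.22314453125, 7.346332550048828), (94.58750915527344, 133.88026428222656), 3.275552272796631)
```

View pics/s3c.png

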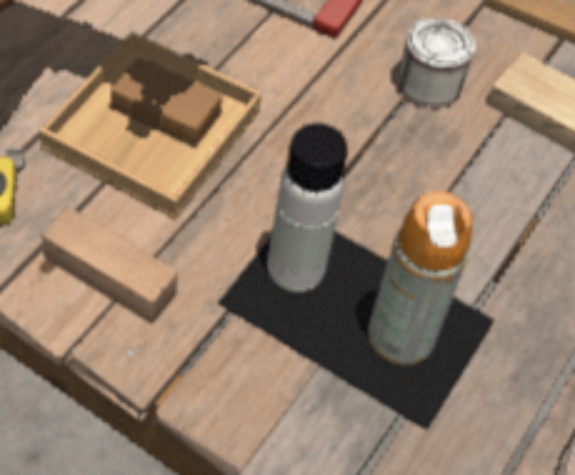

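Emit:
send_rows(
  steps=[
    [[-1.5,-0.4,1,0,1],[-1.3,-0.3,1.5,0,1],[-0.8,-0.2,2,0,1],[-0.3,0,2,0,1],[0,0,2,0,1],[0,0,2,0,1],[0,0,2,0,1],[0,0,1,0,1],[0,0,0,0,1],[0,0,0,0,1]],
  ],
)

```text
clock: 22.98
position: [613.3, 5.3, 191.2]
ee_rot: [0.74, -0.673, 0.006, 0.004]
contact_force: [0.7, 0.7, 0.2]
gripper_width: 85.3
```

```bash
python3 -c "
from h import *
tilt();plan(613.5,-0.5,60,-84.5)"
```

```text
toolz [ 0.0039 -0.0131 -0.9999]
pos [613.3   5.3 191.2] yaw -84.6 w 85.3 F [0.7 0.7 0.2] t 22.98
delta tool cm [ 0.4   0.07 13.12] turn -0.002
```

The crop shows both containers upright on the mat, and the block still in its place in the tray with clear space on both sides. Descending to the block.

Emit:
send_rows(
  steps=[
    [[0.2,0,1.5,0,1],[0.2,0,1.8,0,1],[0,0,1.8,0,1],[0,0,1.8,0,1],[0,0,1.6,0,1],[0,0,1.2,0,1],[0,0,0.8,0,1],[0,0,0,0,1],[0,0,0,0,1]],
  ],
)

```text
clock: 23.73
position: [625.3, 2.4, 95.8]
ee_rot: [0.74, -0.672, 0.015, -0.007]
contact_force: [0.1, -0.4, -0.0]
gripper_width: 85.2
```

```bash
python3 -c "
from h import *
st=arm.read_state();tilt(st);plan(613.5,-0.5,13,-84.5,st)
p,d=optics.get_image('wrist'); cv2.imwrite('pics/w4.png',p)"
```

```text
toolz [ 0.0303 -0.0099 -0.9995]
pos [625.3   2.4  95.8] yaw -84.47 w 85.2 F [ 0.1 -0.4 -0. ] t 23.73
delta tool cm [0.07 1.44 8.24] turn 0.001
```

View pics/w4.png

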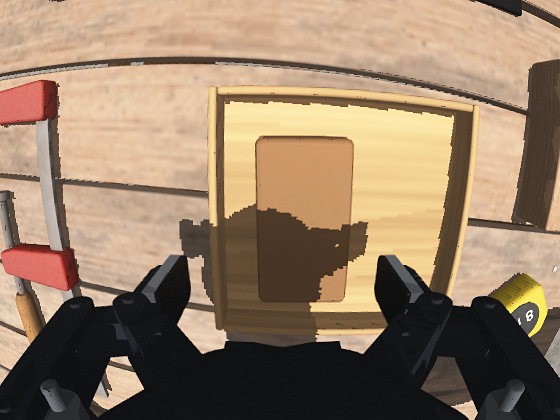

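The wrist view shows the block's corners at about (257,137), (353,138), (351,302) and (258,302).

```bash
python3 -c "
from h import *
st=arm.read_state()
P=np.array([wray(q,40,st)[:2] for q in [(257,137),(353,138),(351,302),(258,302)]],np.float32); print(P.mean(0),cv2.minAreaRect(P))
plan(613.5,-0.5,13,-84.5)"
```

```text
[611.9385      1.1956253] ((611.1306762695312, 1.0859642028808594), (66.49510955810547, 114.21416473388672), 5.734356880187988)
pos [625.3   2.5  96. ] yaw -84.47 w 85.0 F [ 1.2 -0.1  0.1] t 23.78
delta tool cm [0.08 1.45 8.26] turn 0.001
```

Emit:
send_rows(
  steps=[
    [[0,0.7,0.8,0,1],[0.1,0.7,1,0,1],[0,0.2,1,0,1],[0,0,0.7,0,1],[0,0,0,0,1]],
  ],
)

```text
clock: 24.2
position: [615.2, 0.6, 65.7]
ee_rot: [0.741, -0.672, 0.019, -0.012]
contact_force: [0.1, -0.2, 0.3]
gripper_width: 85.4
```

```bash
python3 -c "
from h import *
tilt();plan(613,0,13,-84.5)"
```

```text
toolz [ 0.044  -0.0074 -0.999 ]
pos [6.152e+02 6.000e-01 6.570e+01] yaw -84.41 w 85.4 F [ 0.1 -0.2  0.3] t 24.2
delta tool cm [-0.02  0.46  5.25] turn 0.002
```

Emit:
send_rows(
  steps=[
    [[0,0.2,0.4,0,0.86],[0,0.2,0.4,0,0.86],[0,0,0.4,0,0.86],[0,0,0,0,0.86],[0,0,0,0,0.86]],
  ],
)

```text
clock: 24.62
position: [613.5, 0.5, 53.6]
ee_rot: [0.741, -0.671, 0.02, -0.013]
contact_force: [0.9, 0.4, 0.4]
gripper_width: 73.3
```

```bash
python3 -c "
from h import *
tilt();plan(613,0,13,-84.5)"
```

```text
toolz [ 0.0471 -0.0072 -0.9989]
pos [6.135e+02 5.000e-01 5.360e+01] yaw -84.37 w 73.3 F [0.9 0.4 0.4] t 24.62
delta tool cm [-0.    0.25  4.05] turn 0.002
```

Emit:
send_rows(
  steps=[
    [[0,0.05,0.4,0,0.86],[0,0.05,0.5,0,0.86],[0,0.05,0.5,0,0.86],[0,0.05,0.5,0,0.86],[0,0,0.3,0,0.86],[0,0,0,0,0.86]],
  ],
)

```text
clock: 25.12
position: [612.9, 0.2, 29.4]
ee_rot: [0.741, -0.671, 0.02, -0.013]
contact_force: [-0.3, 0.3, -0.1]
gripper_width: 73.4
```

```bash
python3 -c "
from h import *
tilt();plan(613.3,0,13,-84.5)"
```

```text
toolz [ 0.0478 -0.0071 -0.9988]
pos [6.129e+02 2.000e-01 2.940e+01] yaw -84.37 w 73.4 F [-0.3  0.3 -0.1] t 25.12
delta tool cm [0.   0.04 1.64] turn 0.002
```

Emit:
send_rows(
  steps=[
    [[0,0,0.4,0,0.86],[0,0.05,0.4,0,0.86],[0,0,0.4,0,0.86],[0,0,0.2,0,0.86],[0,0,0,0,0.86],[0,0,0,0,0.5],[0,0,0,0,0],[0,0,0,0,0],[0,0,0,0,0]],
  ],
)

```text
clock: 25.87
position: [613.9, 0.2, 14.4]
ee_rot: [0.741, -0.671, 0.021, -0.014]
contact_force: [0.6, 0.2, -1.3]
gripper_width: 60.7
```

```bash
python3 -c "
from h import *
tilt();plan(613.3,0,13,-84.5)"
```

```text
toolz [ 0.0491 -0.007  -0.9988]
pos [6.139e+02 2.000e-01 1.440e+01] yaw -84.35 w 60.7 F [ 0.6  0.2 -1.3] t 25.87
delta tool cm [0.01 0.06 0.13] turn 0.003
```

Emit:
send_rows(
  steps=[
    [[0,0,-0.5,0,0],[0,0,-1,0,0],[0,0,-2,0,0],[0,0,-2.5,0,0],[0,0,-2.5,0,0],[0,0,-1.5,0,0],[0,0,0,0,0],[0,0,0,0,0]],
  ],
)

```text
clock: 26.53
position: [606.7, 0.4, 120.6]
ee_rot: [0.741, -0.671, 0.019, -0.012]
contact_force: [0.4, 0.1, -3.1]
gripper_width: 60.6
```

```bash
python3 -c "
from h import *
tilt();plan(529.7,312.5,110,-95.8)"
```

```text
toolz [ 0.0453 -0.0074 -0.9989]
pos [6.067e+02 4.000e-01 1.206e+02] yaw -84.41 w 60.6 F [ 0.4  0.1 -3.1] t 26.53
delta tool cm [-31.82   4.65   0.48] turn 0.199
```

Emit:
send_rows(
  steps=[
    [[-1.5,0.4,0,0.02,0],[-3,0.7,0,0.02,0],[-3.6,0.9,0,0.02,0],[-3.6,0.9,0,0.02,0],[-3.6,0.9,0,0.02,0],[-3.6,0.9,0,0.02,0],[-3.6,0.9,0,0.02,0],[-3.4,0.9,0,0.02,0],[-2,0.6,0,0.02,0],[0,0,0,0.02,0]],
  ],
)

```text
clock: 27.37
position: [525.2, 285.5, 104.0]
ee_rot: [-0.663, 0.748, -0.016, 0.007]
contact_force: [0.0, -0.7, -1.1]
gripper_width: 61.2
```

Emit:
send_rows(
  steps=[
    [[0,0,0,0,0],[0,0,0,0,0],[0,0,0,0,0]],
  ],
)

```text
clock: 27.62
position: [523.1, 284.7, 100.5]
ee_rot: [-0.664, 0.748, -0.016, 0.003]
contact_force: [0.1, 0.8, -1.5]
gripper_width: 61.0
```

```bash
python3 -c "
from h import *
tilt();plan(529.7,312.5,100,-95.8)"
```

```text
toolz [ 0.0258 -0.0198 -0.9995]
pos [523.1 284.7 100.5] yaw -96.81 w 61.0 F [ 0.1  0.8 -1.5] t 27.62
delta tool cm [-2.84 -0.32  0.01] turn -0.018
```

Emit:
send_rows(
  steps=[
    [[-1,-0.1,0.5,-0.018,0],[-1,-0.1,0.8,0,0],[-0.6,-0.1,0.9,0,0],[0,0,0.9,0,0],[0,0,0.6,0,0],[0,0,0.4,0,0],[0,0,0,0,0],[0,0,0,0,0]],
  ],
)

```text
clock: 28.28
position: [531.3, 306.9, 52.3]
ee_rot: [-0.669, 0.743, -0.016, 0.0]
contact_force: [-0.4, 0.8, -0.8]
gripper_width: 60.5
```

```bash
python3 -c "
from h import *
tilt();plan(529.7,312.5,38.5,-95.8)"
```

```text
toolz [ 0.0221 -0.0232 -0.9995]
pos [531.3 306.9  52.3] yaw -96.01 w 60.5 F [-0.4  0.8 -0.8] t 28.28
delta tool cm [-0.57  0.26  1.36] turn -0.004
```

Emit:
send_rows(
  steps=[
    [[-0.4,0.1,0.4,0,0],[-0.1,0.1,0.4,0,0],[0,0,0.3,0,0],[0,0,0.2,0,0],[0,0,0,0,0]],
  ],
)

```text
clock: 28.7
position: [530.4, 312.5, 39.0]
ee_rot: [-0.669, 0.743, -0.016, 0.002]
contact_force: [-0.2, 0.1, -1.2]
gripper_width: 61.4
```

```bash
python3 -c "
from h import *
tilt();plan(529.7,312.5,38.5,-95.8)"
```

```text
toolz [ 0.0238 -0.0217 -0.9995]
pos [530.4 312.5  39. ] yaw -96.02 w 61.4 F [-0.2  0.1 -1.2] t 28.7
delta tool cm [0.01 0.08 0.05] turn -0.004
```

Emit:
send_rows(
  steps=[
    [[0,0,0.1,0,0],[0,0,0,0,0.75],[0,0,0,0,0.8],[0,0,0,0,0.88],[0,0,0,0,0.88],[0,0,0,0,0.88]],
  ],
)

```text
clock: 29.2
position: [531.7, 313.3, 40.0]
ee_rot: [-0.669, 0.743, -0.016, 0.004]
contact_force: [0.0, -0.7, -0.5]
gripper_width: 75.1
```

Emit:
send_rows(
  steps=[
    [[0,0,-0.5,0,0.9],[0,0,-1,0,0.9],[0,0,-1.5,0,1],[0,0,-2,0,1],[0,0,-2,0,1],[0,0,-2,0,1],[0,0,-2,0,1],[0,0,-2,0,1],[0,0,-2,0,1],[0,0,-2,0,1]],
  ],
)

```text
clock: 30.03
position: [524.9, 314.8, 220.1]
ee_rot: [-0.669, 0.743, -0.016, 0.0]
contact_force: [0.2, 0.5, -0.1]
gripper_width: 85.1
```

```bash
python3 -c "
from h import *
tilt();plan(525,-245,290,-84.6)
p,d=optics.get_image('scene'); cv2.imwrite('pics/s4.png',cv2.resize(p[100:250,120:360],None,fx=3,fy=3))"
```

```text
toolz [ 0.0224 -0.0237 -0.9995]
pos [524.9 314.8 220.1] yaw -96.0 w 85.1 F [ 0.2  0.5 -0.1] t 30.03
delta tool cm [55.8  -6.   -5.66] turn -0.199
```

View pics/s4.png

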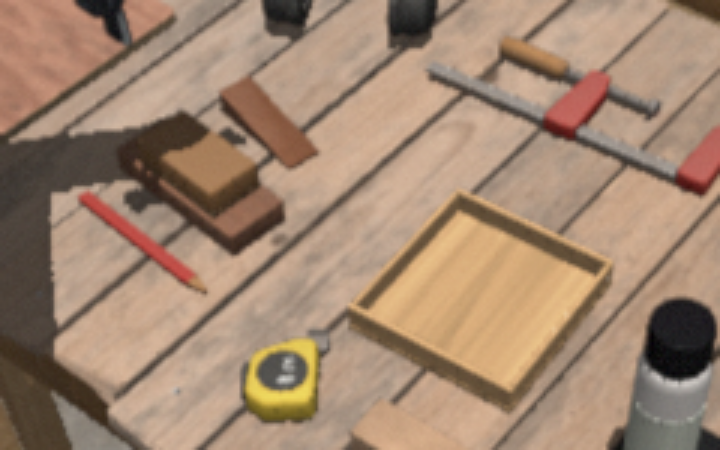

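The crop shows the block lying lengthwise on the middle of the hardwood piece, with the pencil, wedge and tape measure undisturbed and the tray empty. Going to the bottle.

Emit:
send_rows(
  steps=[
    [[1.5,0,-1,-0.02,1],[3,0,-1,-0.02,1],[3.9,-0.2,-0.8,-0.02,1],[3.9,-0.2,-0.8,-0.02,1],[3.9,-0.2,-0.8,-0.02,1],[3.9,-0.1,-0.5,-0.02,1],[3.9,0,-0.5,-0.02,1],[3.9,0,-0.5,-0.02,1],[3.9,0,-0.5,-0.02,1],[3.9,0,-0.5,-0.02,1]],
  ],
)

```text
clock: 30.92
position: [530.8, -46.5, 314.9]
ee_rot: [0.749, -0.663, 0.021, -0.013]
contact_force: [1.1, 1.3, 0.2]
gripper_width: 85.5
```

```bash
python3 -c "
from h import *
tilt();plan(520,-240,280,-84.6)"
```

```text
toolz [ 0.0481 -0.0086 -0.9988]
pos [530.8 -46.5 314.9] yaw -83.04 w 85.5 F [1.1 1.3 0.2] t 30.92
delta tool cm [19.03  3.59  3.6 ] turn 0.027
```

Emit:
send_rows(
  steps=[
    [[3.8,0.7,0.2,0.02,1],[3.8,0.7,0.2,0.007,1],[3.8,0.7,0.2,0,1],[3,0.6,0.2,0,1],[2,0.4,0.1,0,1],[0.8,0.1,0,0,1],[0,0,0,0,1],[0,0,0,0,1],[0,0,0,0,1]],
  ],
)

```text
clock: 31.67
position: [513.2, -235.7, 316.1]
ee_rot: [0.736, -0.676, 0.027, -0.017]
contact_force: [-0.1, 1.3, 0.0]
gripper_width: 85.4
```

```bash
python3 -c "
from h import *
st=arm.read_state();tilt(st);plan(518,-243,240,-84.6,st)
p,d=optics.get_image('wrist'); cv2.imwrite('pics/w5.png',p)"
```

```text
toolz [ 0.0625 -0.0106 -0.998 ]
pos [ 513.2 -235.7  316.1] yaw -85.13 w 85.4 F [-0.1  1.3  0. ] t 31.67
delta tool cm [0.65 0.05 7.63] turn -0.009
```

View pics/w5.png

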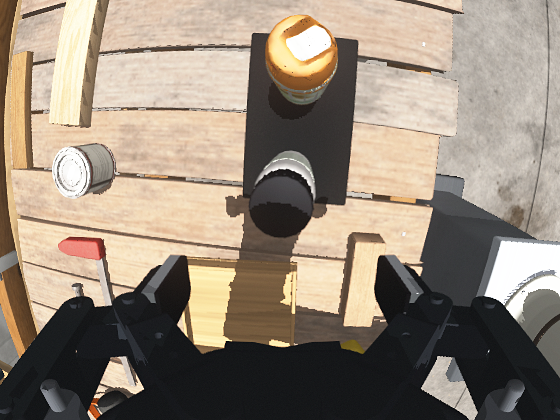

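```bash
python3 -c "
from h import *
st=arm.read_state();print(wray((282,203),211,st),wray((303,50),205,st))"
```

```text
[ 520.1995891  -238.38292144  211.        ] [ 514.86825159 -360.12011525  205.        ]
```

Emit:
send_rows(
  steps=[
    [[0,0,-4,0,1],[0,0,-4,0,1],[0,0,-4,0,1],[0,0,0,0,1],[0,0,0,0,1],[0,0,0,0,1],[0,0,0,0,1],[0,0,0,0,1]],
  ],
)

```text
clock: 32.38
position: [505.2, -224.7, 437.9]
ee_rot: [0.741, -0.671, 0.023, -0.016]
contact_force: [0.2, 0.5, -0.9]
gripper_width: 85.3
```

```bash
python3 -c "
from h import *
tilt();plan(518,-243,240,-84.6)"
```

```text
toolz [ 0.0553 -0.0069 -0.9984]
pos [ 505.2 -224.7  437.9] yaw -84.28 w 85.3 F [ 0.2  0.5 -0.9] t 32.38
delta tool cm [ 1.7  -0.02 19.84] turn 0.006
```

Emit:
send_rows(
  steps=[
    [[0.4,0,1,0,1],[0.5,0,1.8,0,1],[0.4,0,2,0,1],[0.2,0,2,0,1],[0,0,2,0,1],[0,0,2,0,1],[0,0,2,0,1],[0,0,1.5,0,1],[0,0,1,0,1],[0,0,0,0,1]],
  ],
)

```text
clock: 33.22
position: [508.5, -241.0, 261.0]
ee_rot: [0.741, -0.671, 0.012, -0.011]
contact_force: [-0.3, -0.4, -0.6]
gripper_width: 85.1
```

```bash
python3 -c "
from h import *
tilt();plan(521,-239.5,230,-84.6)"
```

```text
toolz [ 3.230e-02  1.000e-04 -9.995e-01]
pos [ 508.5 -241.   261. ] yaw -84.36 w 85.1 F [-0.3 -0.4 -0.6] t 33.22
delta tool cm [-0.04 -1.16  3.14] turn 0.004
```

Emit:
send_rows(
  steps=[
    [[0,-0.6,0.7,0,1],[0,-0.5,1,0,1],[0,0,1,0,1],[0,0,0.5,0,1],[0,0,0,0,1],[0,0,0,0,1]],
  ],
)

```text
clock: 33.72
position: [521.2, -240.2, 223.9]
ee_rot: [0.741, -0.671, 0.01, -0.01]
contact_force: [0.1, -0.3, 0.2]
gripper_width: 85.6
```

```bash
python3 -c "
from h import *
tilt();plan(520.5,-239.5,172,-84.6)"
```

```text
toolz [ 2.860e-02  4.000e-04 -9.996e-01]
pos [ 521.2 -240.2  223.9] yaw -84.37 w 85.6 F [ 0.1 -0.3  0.2] t 33.72
delta tool cm [-0.09  0.21  5.18] turn 0.004
```

Emit:
send_rows(
  steps=[
    [[0,0,0.6,0,1],[-0.05,0.1,0.9,0,1],[0,0.1,1,0,1],[0,0,1,0,1],[0,0,0.9,0,1],[0,0,0.4,0,1],[0,0,0,0,1]],
  ],
)

```text
clock: 34.3
position: [521.2, -240.0, 173.4]
ee_rot: [0.741, -0.671, 0.012, -0.011]
contact_force: [0.3, 0.3, -0.2]
gripper_width: 85.4
```

```bash
python3 -c "
from h import *
tilt();plan(520.5,-239.5,173,-84.6)"
```

```text
toolz [ 3.320e-02 -5.000e-04 -9.994e-01]
pos [ 521.2 -240.   173.4] yaw -84.37 w 85.4 F [ 0.3  0.3 -0.2] t 34.3
delta tool cm [-0.06  0.07  0.04] turn 0.004
```

Emit:
send_rows(
  steps=[
    [[0,0,0,0,0.8],[0,0,0,0,0.6],[0,0,0,0,0.3],[0,0,0,0,0],[0,0,0,0,0],[0,0,0,0,0],[0,0,0,0,0]],
  ],
)

```text
clock: 34.88
position: [521.7, -240.3, 174.1]
ee_rot: [0.741, -0.671, 0.013, -0.011]
contact_force: [-0.3, -0.2, -0.5]
gripper_width: 50.7
```

Emit:
send_rows(
  steps=[
    [[0,0,-0.5,0,0],[0,0,-1.2,0,0],[0,0,-1.8,0,0],[0,0,-1.8,0,0],[0,0,-1.5,0,0],[0,0,-0.8,0,0],[0,0,0,0,0]],
  ],
)

```text
clock: 35.47
position: [515.7, -238.6, 249.1]
ee_rot: [0.74, -0.672, 0.007, -0.01]
contact_force: [0.8, -0.1, -3.6]
gripper_width: 50.8
```

```bash
python3 -c "
from h import *
tilt();plan(541,29,250,-84.6)"
```

```text
toolz [ 0.0233  0.0047 -0.9997]
pos [ 515.7 -238.6  249.1] yaw -84.48 w 50.8 F [ 0.8 -0.1 -3.6] t 35.47
delta tool cm [-26.39  -5.09   0.09] turn 0.002
```

Emit:
send_rows(
  steps=[
    [[-1.5,-0.3,0,0,0],[-3,-0.6,0,0,0],[-3.8,-0.7,-0.1,0,0],[-3.8,-0.7,-0.1,0,0],[-3.8,-0.7,-0.1,0,0],[-3.8,-0.7,-0.1,0,0],[-3,-0.6,0,0,0],[-2,-0.4,0,0,0],[0,0,0,0,0],[0,0,0,0,0]],
  ],
)

```text
clock: 36.3
position: [535.2, 22.7, 244.4]
ee_rot: [0.738, -0.675, 0.0, -0.005]
contact_force: [0.6, -0.5, -3.2]
gripper_width: 50.8
```

```bash
python3 -c "
from h import *
tilt();plan(541,29,220,-84.6)"
```

```text
toolz [ 0.0078  0.0074 -0.9999]
pos [535.2  22.7 244.4] yaw -84.87 w 50.8 F [ 0.6 -0.5 -3.2] t 36.3
delta tool cm [-0.56 -0.62  2.45] turn -0.005
```

Emit:
send_rows(
  steps=[
    [[-0.3,-0.3,0.4,-0.005,0],[-0.2,-0.3,0.6,0,0],[-0.1,-0.1,0.7,0,0],[0,0,0.7,0,0],[0,0,0,0,0],[0,0,0,0,0]],
  ],
)

```text
clock: 36.8
position: [540.7, 26.7, 214.7]
ee_rot: [0.738, -0.675, -0.001, -0.003]
contact_force: [1.2, -1.0, -2.6]
gripper_width: 50.6
```

```bash
python3 -c "
from h import *
tilt();plan(542,28,174,-84.6)"
```

```text
toolz [ 0.0015  0.006  -1.    ]
pos [540.7  26.7 214.7] yaw -84.85 w 50.6 F [ 1.2 -1.  -2.6] t 36.8
delta tool cm [-0.1  -0.14  4.07] turn -0.004
```

Emit:
send_rows(
  steps=[
    [[-0.1,-0.1,0.5,0,0],[0,-0.1,0.7,0,0],[0,0,0.8,0,0],[0,0,0.7,0,0],[0,0,0.4,0,0],[0,0,0.3,0,0],[0,0,0,0,0]],
  ],
)

```text
clock: 37.38
position: [542.6, 26.9, 176.8]
ee_rot: [0.737, -0.675, -0.002, -0.002]
contact_force: [-0.6, -0.4, -2.7]
gripper_width: 51.0
```

```bash
python3 -c "
from h import *
tilt();plan(542,28,174,-84.6)"
```

```text
toolz [ 9.0e-04  5.8e-03 -1.0e+00]
pos [542.6  26.9 176.8] yaw -84.97 w 51.0 F [-0.6 -0.4 -2.7] t 37.38
delta tool cm [-0.11  0.05  0.28] turn -0.006
```

Emit:
send_rows(
  steps=[
    [[-0.1,0,0.2,0,0],[0,0,0.15,0,0],[0,0,0,0,0],[0,0,0,0,0]],
  ],
)

```text
clock: 37.72
position: [543.4, 28.2, 174.9]
ee_rot: [0.738, -0.675, -0.001, -0.003]
contact_force: [-0.8, 0.8, -3.4]
gripper_width: 50.8
```

```bash
python3 -c "
from h import *
tilt();plan(542,28,174,-84.6)"
```

```text
toolz [ 0.0036  0.0056 -1.    ]
pos [543.4  28.2 174.9] yaw -84.91 w 50.8 F [-0.8  0.8 -3.4] t 37.72
delta tool cm [0.01 0.14 0.09] turn -0.005
```

Emit:
send_rows(
  steps=[
    [[0,0.1,0.15,0,0],[0,0.05,0.1,0,0],[0,0,0,0,0.65],[0,0,0,0,0.75],[0,0,0,0,0.9],[0,0,0,0,1],[0,0,0,0,1],[0,0,0,0,1]],
  ],
)

```text
clock: 38.38
position: [544.5, 28.6, 175.5]
ee_rot: [0.738, -0.675, 0.002, -0.007]
contact_force: [1.0, 1.2, 1.3]
gripper_width: 85.8
```

```bash
python3 -c "
from h import *
tilt();plan(542,28,174,-84.6)"
```

```text
toolz [ 0.0121  0.0068 -0.9999]
pos [544.5  28.6 175.5] yaw -84.83 w 85.8 F [1.  1.2 1.3] t 38.38
delta tool cm [0.03 0.26 0.14] turn -0.004
```

Emit:
send_rows(
  steps=[
    [[0,0,-0.8,0,1],[0,0,-1.5,0,1],[0,0,-2.2,0,1],[0,0,-2.2,0,1],[0,0,-2.2,0,1],[0,0,-2,0,1],[0,0,-1,0,1],[0,0,0,0,1]],
  ],
)

```text
clock: 39.05
position: [542.8, 27.0, 302.6]
ee_rot: [0.738, -0.675, 0.002, -0.006]
contact_force: [0.6, 0.6, 0.9]
gripper_width: 85.6
```

```bash
python3 -c "
from h import *
tilt();plan(513,-366,290,-84.6)"
```

```text
toolz [ 0.0113  0.0051 -0.9999]
pos [542.8  27.  302.6] yaw -84.84 w 85.6 F [0.6 0.6 0.9] t 39.05
delta tool cm [38.88  6.52  1.03] turn -0.004
```

Now to the can, with an image from above it that also gives the bottle's position.

Emit:
send_rows(
  steps=[
    [[2,0.4,0,0,1],[3.5,0.6,0,0,1],[3.9,0.6,0,0,1],[3.9,0.6,0,0,1],[3.9,0.6,0,0,1],[3.9,0.6,0,0,1],[3.9,0.6,0,0,1],[3.9,0.6,0,0,1],[3.9,0.6,0,0,1],[3,0.5,0,0,1]],
  ],
)

```text
clock: 39.88
position: [518.2, -343.2, 297.3]
ee_rot: [0.743, -0.669, 0.001, -0.007]
contact_force: [0.3, 0.6, 0.1]
gripper_width: 85.4
```

Emit:
send_rows(
  steps=[
    [[0.8,0.2,0,0,1],[0,0,0,0,1],[0,0,0,0,1],[0,0,0,0,1]],
  ],
)

```text
clock: 40.22
position: [514.5, -356.7, 292.8]
ee_rot: [0.74, -0.673, -0.002, -0.006]
contact_force: [-0.4, 0.6, 0.1]
gripper_width: 85.5
```

Run:
```python
from h import *
st=arm.read_state();tilt(st);plan(513,-366,240,-84.6,st)
p,_=optics.get_image('wrist'); cv2.imwrite('pics/w6.png',p)
t,_=optics.get_image('top'); cv2.imwrite('pics/t6.png',t)
hsv=cv2.cvtColor(t,cv2.COLOR_BGR2HSV)
def circ(P): return cv2.minEnclosingCircle(P[:,:2].astype(np.float32))
c=blob(cv2.inRange(hsv,(0,0,0),(180,255,60)),(255,180,296,225)); print("bottle top view",circ(ray('top',c[:,0],211)))
c=blob(cv2.inRange(cv2.cvtColor(p,cv2.COLOR_BGR2HSV),(5,120,60),(25,255,255)),(200,120,380,300)); print("can wrist",cv2.boundingRect(c),circ(np.array([wray(q[0],195,st) for q in c])))
```

```text
toolz [ 0.0045  0.0123 -0.9999]
pos [ 514.5 -356.7  292.8] yaw -84.55 w 85.5 F [-0.4  0.6  0.1] t 40.22
delta tool cm [0.98 0.27 5.26] turn 0.001Traceback (most recent call last):
  File "<stdin>", line 7, in <module>
  File "h.py", line 14, in blob
    return max(cv2.findContours(m,cv2.RETR_EXTERNAL,cv2.CHAIN_APPROX_NONE)[0],key=cv2.contourArea)
ValueError: max() iterable argument is empty
```

View pics/w6.png

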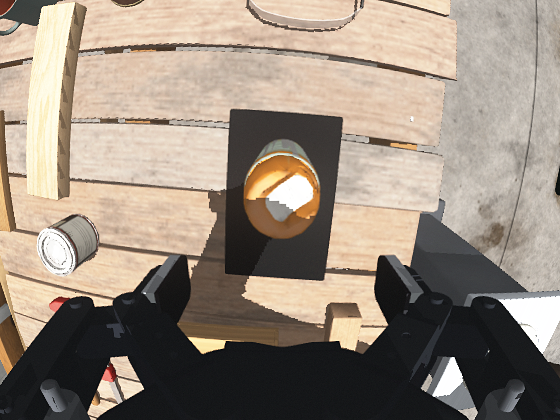

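The wrist view shows the can cap centred at about (282,198). The arm hides the bottle in the top view, so I'll check the bottle later.

Run:
```python
from h import *
st=arm.read_state(); p=cv2.imread('pics/w6.png')
c=blob(cv2.inRange(cv2.cvtColor(p,cv2.COLOR_BGR2HSV),(5,120,60),(25,255,255)),(235,140,330,250)); print("can wrist",cv2.boundingRect(c),cv2.minEnclosingCircle(np.array([wray(q[0],195,st)[:2] for q in c],np.float32)))
print(wray((282,198),205,st))
```

```text
can wrist (243, 155, 77, 84) ((516.6702880859375, -362.5093994140625), 33.07149124145508)
[ 516.35741752 -365.16936931  205.        ]
```

Emit:
send_rows(
  steps=[
    [[0.3,-0.1,0.7,0,1],[0.3,-0.1,1,0,1],[0.2,0,1.2,0,1],[0,0,1.2,0,1],[0,0,1.2,0,1],[0,0,0.8,0,1],[0,0,0,0,1],[0,0,0,0,1]],
  ],
)

```text
clock: 40.98
position: [520.6, -357.3, 227.3]
ee_rot: [0.744, -0.668, -0.002, -0.007]
contact_force: [-0.1, 1.0, 0.7]
gripper_width: 85.3
```

```bash
python3 -c "
from h import *
tilt();plan(516,-365,174,-84.6)"
```

```text
toolz [ 0.0066  0.0126 -0.9999]
pos [ 520.6 -357.3  227.3] yaw -83.9 w 85.3 F [-0.1  1.   0.7] t 40.98
delta tool cm [0.78 0.58 5.32] turn 0.012
```

Emit:
send_rows(
  steps=[
    [[0.3,0.3,0.3,0.012,1],[0.2,0.2,0.4,0,1],[0.1,0,0.3,0,1],[0,0,0,0,1],[0,0,0,0,1]],
  ],
)

```text
clock: 41.4
position: [516.9, -364.6, 218.1]
ee_rot: [0.739, -0.673, -0.0, -0.007]
contact_force: [-0.3, -0.3, -0.3]
gripper_width: 85.6
```

```bash
python3 -c "
from h import *
tilt();plan(516,-365,174,-84.6)"
```

```text
toolz [ 0.0097  0.0109 -0.9999]
pos [ 516.9 -364.6  218.1] yaw -84.62 w 85.6 F [-0.3 -0.3 -0.3] t 41.4
delta tool cm [0.07 0.14 4.41] turn -0.0
```

Emit:
send_rows(
  steps=[
    [[0,0.1,0.5,0,1],[0,0,0.8,0,1],[0,0,0.9,0,1],[0,0,0.9,0,1],[0,0,0.6,0,1],[0,0,0.3,0,1],[0,0,0,0,1]],
  ],
)

```text
clock: 41.98
position: [515.8, -364.2, 173.6]
ee_rot: [0.739, -0.673, -0.0, -0.007]
contact_force: [0.1, -0.1, -0.1]
gripper_width: 85.3
```

```bash
python3 -c "
from h import *
tilt();plan(516,-365,174,-84.6)"
```

```text
toolz [ 0.0095  0.0112 -0.9999]
pos [ 515.8 -364.2  173.6] yaw -84.64 w 85.3 F [ 0.1 -0.1 -0.1] t 41.98
delta tool cm [ 0.08 -0.01 -0.04] turn -0.001
```

Emit:
send_rows(
  steps=[
    [[0,0,0,0,0.8],[0,0,0,0,0.6],[0,0,0,0,0.3],[0,0,0,0,0],[0,0,0,0,0],[0,0,0,0,0],[0,0,0,0,0]],
  ],
)

```text
clock: 42.57
position: [516.5, -364.3, 173.8]
ee_rot: [0.739, -0.673, 0.0, -0.007]
contact_force: [0.5, 0.9, -0.9]
gripper_width: 56.0
```

```bash
python3 -c "
from h import *
tilt();plan(516,-365,174,-84.6)"
```

```text
toolz [ 0.0105  0.0107 -0.9999]
pos [ 516.5 -364.3  173.8] yaw -84.62 w 56.0 F [ 0.5  0.9 -0.9] t 42.57
delta tool cm [ 0.07  0.05 -0.02] turn -0.0
```

Emit:
send_rows(
  steps=[
    [[0,0,-0.5,0,0],[0,0,-1.2,0,0],[0,0,-1.8,0,0],[0,0,-1.8,0,0],[0,0,-1.5,0,0],[0,0,-0.8,0,0],[0,0,0,0,0]],
  ],
)

```text
clock: 43.15
position: [512.1, -362.9, 247.6]
ee_rot: [0.739, -0.674, -0.007, -0.007]
contact_force: [0.3, -1.2, -4.3]
gripper_width: 56.1
```

Emit:
send_rows(
  steps=[
    [[-1.5,-0.3,0,0,0],[-3,-0.5,0,0,0],[-3.8,-0.6,-0.1,0,0],[-3.8,-0.6,-0.1,0,0],[-3.8,-0.6,-0.1,0,0],[-3.8,-0.6,-0.1,0,0],[-3.8,-0.6,-0.1,0,0],[-2.5,-0.5,0,0,0],[-1,-0.2,0,0,0],[0,0,0,0,0]],
  ],
)

```text
clock: 43.98
position: [526.3, -73.8, 246.1]
ee_rot: [0.736, -0.676, -0.017, -0.003]
contact_force: [0.1, -0.1, -3.4]
gripper_width: 55.9
```

```bash
python3 -c "
from h import *
tilt();plan(546,-41,220,-84.6)
t,d=optics.get_image('top'); cv2.imwrite('pics/t7.png',t); np.save('pics/t7.npy',d)"
```

```text
toolz [-0.0204  0.0279 -0.9994]
pos [526.3 -73.8 246.1] yaw -85.14 w 55.9 F [ 0.1 -0.1 -3.4] t 43.98
delta tool cm [-3.02 -2.29  2.66] turn -0.009
```

Run:
```python
from h import *
p,_=optics.get_image('scene'); w,_=optics.get_image('wrist')
a=cv2.resize(p[130:250,200:340],None,fx=3,fy=3); cv2.imwrite('pics/c8.png',np.hstack([a,cv2.resize(w,(480,360))])[:, :800])
```

```text
(no output)
```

View pics/c8.png

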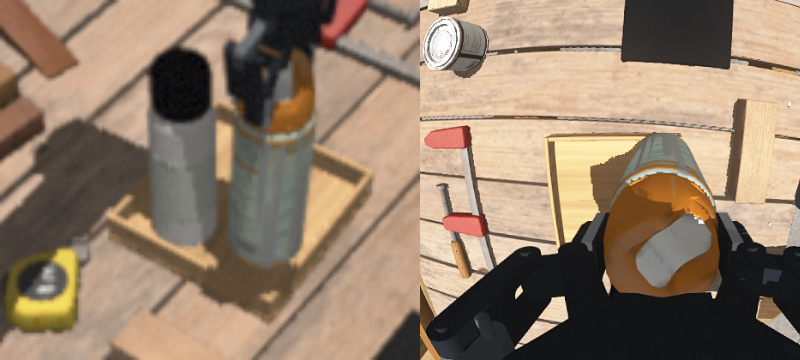

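The bottle stands upright in the tray at (182,160) in the left half, with the held can just to its right. I'll compare the bottle's image position with the start picture.

Run:
```python
from h import *
p,_=optics.get_image('scene')
for n,i in(("start",cv2.imread('pics/scene0.png')),("now",p)):
    h=cv2.cvtColor(i,cv2.COLOR_BGR2HSV); c=blob(cv2.inRange(h,(0,0,0),(180,255,55)),(244,140,274,176)); x,y,w,hh=cv2.boundingRect(c)
    print(n,(x,y,w,hh),ray('scene',(x+w/2,y+hh-7),178).round(1))
plan(546,-41,220,-84.6)
```

```text
start (252, 147, 19, 24) [[535.2  25.3 178. ]]
now (250, 146, 20, 25) [[532.9  28.4 178. ]]
pos [526.6 -77.4 246.5] yaw -85.38 w 55.9 F [ 0.5 -1.1 -2.7] t 44.18
delta tool cm [-3.39 -2.28  2.71] turn -0.014
```

Emit:
send_rows(
  steps=[
    [[-0.6,-0.6,0,-0.014,0],[-0.8,-0.7,0,0,0],[-0.8,-0.7,0.3,0,0],[-0.5,-0.4,0.5,0,0],[-0.2,-0.1,0.6,0,0],[0,0,0,0,0],[0,0,0,0,0]],
  ],
)

```text
clock: 44.77
position: [551.1, -46.0, 229.9]
ee_rot: [0.738, -0.675, -0.017, -0.003]
contact_force: [-0.3, 0.0, -3.2]
gripper_width: 55.6
```

```bash
python3 -c "
from h import *
tilt();plan(550,-44,220,-84.6)"
```

```text
toolz [-0.0215  0.0265 -0.9994]
pos [551.1 -46.  229.9] yaw -84.88 w 55.6 F [-0.3  0.  -3.2] t 44.77
delta tool cm [-0.18  0.07  1.  ] turn -0.005
```

Emit:
send_rows(
  steps=[
    [[-0.1,0,0.5,0,0],[0,0,0.7,0,0],[0,-0.05,0.8,0,0],[0,-0.05,0.8,0,0],[0,-0.05,0.7,0,0],[0,0,0.4,0,0],[0,0,0,0,0]],
  ],
)

```text
clock: 45.35
position: [550.3, -44.3, 185.9]
ee_rot: [0.738, -0.675, -0.018, -0.002]
contact_force: [-0.9, -0.2, -3.9]
gripper_width: 55.7
```

```bash
python3 -c "
from h import *
tilt();plan(550,-44,174,-84.6)"
```

```text
toolz [-0.0241  0.0263 -0.9994]
pos [550.3 -44.3 185.9] yaw -84.95 w 55.7 F [-0.9 -0.2 -3.9] t 45.35
delta tool cm [-0.    0.    1.19] turn -0.006
```

Emit:
send_rows(
  steps=[
    [[0,0,0.4,0,0],[0,-0.03,0.4,0,0],[0,0,0.3,0,0],[0,0,0.1,0,0],[0,0,0,0,0]],
  ],
)

```text
clock: 45.77
position: [551.4, -44.4, 174.7]
ee_rot: [0.738, -0.675, -0.016, -0.002]
contact_force: [-0.8, 0.1, -3.7]
gripper_width: 55.9
```

```bash
python3 -c "
from h import *
tilt();plan(550,-44,174,-84.6)"
```

```text
toolz [-0.0214  0.0252 -0.9995]
pos [551.4 -44.4 174.7] yaw -84.9 w 55.9 F [-0.8  0.1 -3.7] t 45.77
delta tool cm [-0.05  0.13  0.07] turn -0.005
```

Emit:
send_rows(
  steps=[
    [[0,0.05,0.15,0,0],[0,0,0.1,0,0],[0,0,0,0,0.7],[0,0,0,0,0.8],[0,0,0,0,0.9],[0,0,0,0,1],[0,0,0,0,1],[0,0,0,0,1]],
  ],
)

```text
clock: 46.43
position: [553.6, -44.3, 175.4]
ee_rot: [0.738, -0.674, -0.013, -0.005]
contact_force: [-0.1, 0.0, -0.0]
gripper_width: 85.5
```

```bash
python3 -c "
from h import *
tilt();plan(546,-41,174,-84.6)"
```

```text
toolz [-0.0127  0.0252 -0.9996]
pos [553.6 -44.3 175.4] yaw -84.82 w 85.5 F [-0.1  0.  -0. ] t 46.43
delta tool cm [-0.39  0.72  0.16] turn -0.004
```

Emit:
send_rows(
  steps=[
    [[0,0,-0.8,0,1],[0,0,-1.5,0,1],[0,0,-2,0,1],[0,0,-2.2,0,1],[0,0,-2.2,0,1],[0,0,-2.2,0,1],[0,0,-2,0,1],[0,0,-1,0,1]],
  ],
)

```text
clock: 47.1
position: [554.2, -48.6, 321.0]
ee_rot: [0.738, -0.674, -0.015, -0.002]
contact_force: [0.7, -0.2, 0.1]
gripper_width: 85.4
```

Emit:
send_rows(
  steps=[
    [[3,0,0,0,1],[3.5,0,0,0,1],[3.5,0,0,0,1],[3.5,0,0,0,1],[3.5,0,0,0,1],[3.5,0,0,0,1],[3.5,0,0,0,1],[2,0,0,0,1],[0,0,0,0,1],[0,0,0,0,1]],
  ],
)

```text
clock: 47.93
position: [581.8, -319.2, 326.9]
ee_rot: [0.74, -0.672, -0.007, -0.008]
contact_force: [0.8, 0.2, 0.4]
gripper_width: 85.5
```

Run:
```python
from h import *
plan(546,-41,174,-84.6)
t,d=optics.get_image('top'); s,_=optics.get_image('scene'); cv2.imwrite('pics/t9.png',t)
K,M,o=cam("top"); tv=optics.get_calibration("top")["tvec"]
def world(d):
    v,u=np.mgrid[:420,:560]; X=np.stack([(u-K[0,2])/K[0,0]*d,(v-K[1,2])/K[1,1]*d,d],-1); return (X-tv)@M
for n,dd in(("start",np.load('pics/top0.npy')),("now",d)):
    z=world(dd)[...,2]; hm=lambda lo,hi:((z>lo)&(z<hi)&(dd>0)).astype(np.uint8)*255
    for nm,m,box,h in [("can",hm(175,240),(285,180,330,225),205),("bot",hm(170,240),(250,180,294,225),205),("hard",hm(15,45),(118,190,212,230),30),("block",hm(52,80),(118,180,212,230),64)]:
        try: print(n,nm,rect("top",blob(m,box),h))
        except ValueError: print(n,nm,"none")
cv2.imwrite('pics/f9.png',np.vstack([cv2.resize(t[130:280,100:370],None,fx=2,fy=2),cv2.resize(s[120:260,120:390],None,fx=2,fy=2)]))
```

```text
pos [ 581.8 -319.2  326.9] yaw -84.51 w 85.5 F [0.8 0.2 0.4] t 47.93
delta tool cm [-27.71   0.94  15.87] turn 0.002
start can (array([544.9, -40.4]), array([56.7, 56.6]), 0.7)
start bot (array([540.7,  28.1]), array([50.1, 50.1]), 0.8)
start hard (array([529.7, 312.8]), array([182.3,  69.8]), 84.2)
start block none
now can (array([547.1, -42.6]), array([56.7, 56.6]), 0.7)
now bot (array([540.7,  32.5]), array([50.1, 50.1]), 0.8)
now hard (array([522.4, 241.1]), array([37.5, 69.8]), 84.1)
now block (array([531. , 310.3]), array([116.1,  61.7]), 84.0)
```

View pics/f9.png

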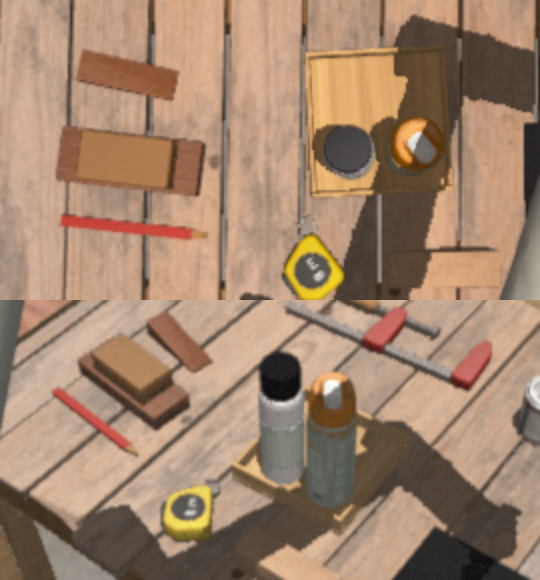

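The can is 3 mm and the bottle 4 mm from where they started, against a limit of 15 mm. The block is about 3 mm off the piece's centre and aligned within 0.2°. Everything is upright and the arm is clear, so I'm handing in.

```bash
python3 -c "
from bench import job
print(job.job_done())"
```

```text
the job is handed in; nothing more can be done
None
```

The job is done and handed in at about 48 s of the 112 s allowed; handing in reports no verdict. I stood the can and the bottle on the mat, laid the sanding block lengthwise on the hardwood piece, then put the bottle and the can back in the tray.

**Last checks, top view against the start picture:**

| Object | Result | Limit |
|---|---|---|
| Spray can | about 3 mm from its start, upright | 15 mm |
| Glue bottle | about 4 mm from its start, upright | 15 mm |
| Sanding block | about 3 mm from the piece's starting centre, within 0.2° of lengthwise, flat | 15 mm across, 30 mm along, 0.2 rad |

- **Rest of the scene:** the pencil, wedge and tape measure look undisturbed, and so does the part of the pale off-cut in view. I checked these by eye only. The gripper was open and well clear at the end, with contact forces near zero.
- **Failed check:** re-measuring the hardwood piece at the end failed, because the block covers it and only part of its outline was found. Its angle matched the start, and it showed no visible shift.
- **Tool tilt:** the tool drifted to about 0.1 rad of tilt partway through. I corrected it with fast descents in free space before grasping the block.

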